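# Unhook the linked masses and put them away

### The arm

A 6-joint arm with a two-finger parallel gripper is mounted at the origin on the work surface. World frame = base frame: x ahead of the robot, y to its left, z up, the work surface at z = 0. Lengths are in m, angles in rad, forces in N, time in s.
With the tool pointing down it reaches from about 0.425 to 0.95 m from the base axis. Payload 14.7 kg.
Tool frame: the origin (TCP) lies on the centre line of the jaws, within the pads' length; the fingertips stand 25 mm ahead of it and the grasp point (between the pads) lies 6 mm ahead of it; z points along the fingers, y is the direction in which the jaws open and shut (so a half turn about z gives the same grasp; the last joint's range is limited). The gripper opens to 85 mm and grips with 20 to 120 N. Pads are 22 mm wide; open, the fingers measure 114 mm over their backs; the gripper's body (76 mm by 85 mm) begins 54 mm behind the grasp point. The pads swing forward as they close: fully open they stand 13 mm farther back than shut.
Start: joints at [1.198, 0.48, 1.596, -0, 1.065, -0.047], TCP at [0.208, 0.616, 0.256] pointing down, gripper open.
Joint ranges: [-2.75, 2.75], [-0.82, 2.05], [0.23, 2.67], [-1.56, 4.7], [0.09, 2.69], [-2.92, 2.92]. Speed limits (rad/s): [1.89, 1.89, 2.39, 3.01, 3.01, 3.01].

### API

Orientations are given as a unit quaternion [w, x, y, z].
In Python, from cell import readout, viewer, ticket gives the robot as it stands. The module is installed in compiled form; this text tells all that it offers.
- The arm moves only by the tool play_rows, never from a script. Its arguments are lists of equal length, an entry for each row: "delta_pos": the shift along the tool's x, y, z in m, a list of three; "rot": the turn, a rotation vector about the tool's x, y, z in rad, a list of three. In form: {"delta_pos": [[dx, dy, dz], ...], "rot": [[wx, wy, wz], ...]}. A call has 1 to 8 rows; each row shifts and turns the commanded pose from where the row before left it, along the tool's axes as they then stand; what a row does not reach is not made up. A row lasts 1/10 s, in which the tool goes at most 50 mm and 8.59 degrees, less where a joint would pass 70% of its speed; a pose out of reach is approached as far as the arm can. A call is refused whole if a number of a shift passes 0.05 or a number of a turn 0.15, either way. A call with a gripper value outside its range is refused whole. "claw" is the opening, from 0 (shut) to 1 (fully open), set as the call begins (left out, the last holds). The fingers move at their own pace and stop on an object; "newtons" is the grip in N (left out, the last holds). Time passes only in rows, so rows that do not move let the fingers close. It gives the time, the measured TCP pose, the force and the opening at its end, in the units of the state.
- readout.get_obs(): the state, without advancing time (a new reading comes with each control period).
- viewer.capture(name): name is "side" or "top" or "wrist"; returns (picture, depth): 420x560x3 uint8, blue, green, red; 420x560 float32, m along the optical axis (not along the pixel's ray), 0 where there is no reading.
- viewer.calibration(name): a dict with "fx", "fy", "cx", "cy" (pixels), "view" (4x4, takes a point from world to camera coordinates); the wrist camera has in their place "tool_from_camera" (4x4, takes a point from camera to tool coordinates, whose origin is the TCP and whose axes are the flange's). Camera axes: x right, y down, z forward; pixel columns grow to the right and rows downward; lengths in m; the calibration is good to about 2 mm. The wrist camera is an equidistant fisheye: a pixel r from the principal point sees the ray r / f radians off the axis. A picture is of the moment at which its call begins: read the wrist's pose just before it. calibration takes no time and is no camera call.
- ticket.hand_in(): hands the job in, once; it reports no verdict.
The state is a dict: "t": time; "joint_positions": joint angles; "dq": joint speeds; "effort": joint torques, N m; "position": TCP position; "eef_rot": TCP orientation; "contact_force": force on the tool from outside, world axes, zero at the start; "moment": the same for the moment, N m; "width": finger opening in m.
Only numpy, scipy, OpenCV 4.12 (cv2) and the standard library are available. Lean on these libraries where they do the work, as an engineer would, in place of code of your own. Each camera call takes 0.05 s, during which the arm holds its last target. There are 200 camera calls.

### The job

Two brass masses are still hooked together on the retort stand. Lift the pair off the stand's hook and stand the large mass upright on the black rubber mat, then tilt and twist the small mass until its hook comes out of the large one's eye, without forcing them or tipping the large one over. Lay the small mass in the white tub and stand the large one upright in the blue tub, and leave the other things on the bench where they are.

Things in the scene. Friction and masses are not known exactly. Their poses are not given: they have to be found in the camera images.
- stand_peg (a point): Retort stand, fixed: a level steel side rod 6 mm thick, on whose centre line this point lies, 244.5 mm above the bench, where the small mass's eye hangs (it may hang some 5 mm along from it). The x axis points along the rod to the 12 mm post, which is 135 mm away and 405 mm tall. The base plate (200 x 130 x 10 mm) reaches from 45 mm short of this point to 155 mm beyond it along x.
- stand_end (a point): Free end of the stand's rod, on its centre line: 19 mm on the -x side of stand_peg and 5.5 mm higher, same axes. Only the last 6 mm are bent up (45 degrees); the top of the end is 8.5 mm above the rod's centre line, so an eye must be lifted 6 to 9 mm to slide off over it towards -x.
- small_mid (a point): Small mass, about 0.2 kg: upright brass cylinder 26 mm in diameter, 44 mm high; this point is its centre, z along its axis (up as it hangs, x roughly along the rod to the post). A closed steel eye on top hangs on the stand's rod; a steel hook below carries the large mass. From the eye's top, 50 mm above this point, to the hook's bottom, 60.5 mm below it, it is 110.5 mm long.
- small_eye (a point): Centre of the small mass's top eye, 37 mm above small_mid, same axes: 5 mm wire, 16 mm inside, 26 mm outside, in the y-z plane. On the 6 mm rod it has 10 mm of free play up and down.
- small_hook (a point): Centre of the bend of the small mass's hook, 50 mm below small_mid, same axes. 5 mm wire in the x-z plane, centre line 8 mm from this point: shank on the +x side, up to the mass's axis 22 mm above this point (brass begins 28 mm above), half circle below (11 mm clear inside), straight tip on the -x side. Open on top between tip and shank.
- small_tip (a point): Free end of the hook's tip, 10 mm above and 8 mm to the -x side of small_hook, same axes. Upright, the 17 mm high tip cannot pass the large mass's 14 mm eye. With the weight off, the hook sunk a few mm into the eye and the small mass's top leaned 35 to 45 degrees to its -x side, the hook draws out of the eye towards +x, sinking some 8 mm on the way.
- large_mid (a point): Large mass, about 0.5 kg: upright brass cylinder 40 mm in diameter, 47 mm high, flat base; this point is its centre, 23.5 mm above the base, z along its axis (up). Steel eye on top, 49.5 mm above this point at its top. It hangs by this eye in the small mass's hook, free to swing and turn.
- large_eye (a point): Centre of the large mass's eye, 37.5 mm above large_mid, same axes: closed ring of 5 mm wire, 14 mm inside, 24 mm outside, in the y-z plane, so that the hook goes through it along x. The ring's top wire has its centre 9.5 mm above this point; the flat top of the brass is 14 mm below. While it hangs this point is 12.7 mm below small_hook.
- mat_top (a point): Black rubber mat, fixed on the bench, 160 mm (x) by 170 mm (y), 4 mm thick; this point is the centre of its top, x and y along its sides.
- white_tub_in (a point): White plastic tub, fixed: 170 mm (x) by 145 mm (y) outside, 45 mm high, walls and floor 3 mm; this point is the centre of its inner floor, x along its long side. Another small mass already lies along x at y = about +45 mm: the middle and the -y half are free.
- blue_tub_in (a point): Blue plastic tub, fixed, same size as the white one; this point is the centre of its inner floor, x along its long side. Another large mass already stands at x = about +48 mm: the -x half is free.
- small_mass: The small mass as a whole; same place and axes as small_mid.
- large_mass: The large mass as a whole; same place and axes as large_mid.
- spare_small: A second small mass, already lying in the white tub; origin at the centre of its cylinder. Leave it in the tub.
- spare_large: A second large mass, already standing in the blue tub; origin at the centre of its cylinder. Leave it standing.
- wash_bottle: Wash bottle with blue cap and spout, 64 mm in diameter, 190 mm high, at the back; origin at its base. Leave alone.
- beaker: Glass beaker, 70 mm in diameter, 95 mm high, at the back; origin at its base. Leave alone.
- sample_jar: Amber jar with red lid, 60 mm in diameter, 75 mm high, at the back; origin at its base. Leave alone.
- spatula: Spatula lying on the bench at the left, near the robot. Leave alone.
Not all that is in view belongs to the job. Leave any green or purple look-alike of the large_mass alone.

How it is judged:
By the outcome, as a careful person would: the job done as asked, in the order asked, and still so for the second after the job is handed in, with the robot touching nothing.
It also fails if it takes over 72 s, if anything falls off the work surface, if the arm or the gripper's body presses on something with over 40 N, if the wrist force passes 120 N, or if a joint passes its speed limit or range.

## Working session

There is one attempt and no reset: what is moved stays moved. The work goes in short steps, Python scripts to look and compute and a tool call to move; the robot and the scene stay as the last step left them, time stands still between calls to the robot, and variables do not carry over. Pictures are saved under pics/ and viewed, about 8 in all and at most 12, crops included, and the job is handed in when it is done.

Besides the shell and the picture viewer there is one more tool, called after "Emit:" as a command line: name --argument value ..., lists and objects as JSON in quotes. play_rows: Moves the arm, as the interface text tells. Its arguments: {"type":"object","properties":{"delta_pos":{"type":"array","items":{"type":"array","items":{"type":"number"}}},"rot":{"type":"array","items":{"type":"array","items":{"type":"number"}}},"claw":{"type":"number"},"newtons":{"type":"number"}},"required":["delta_pos","rot"]}

```bash
ls; mkdir -p pics; cat > h.py <<'E'
import numpy as np, cv2
from cell import readout, viewer, ticket
from scipy.spatial.transform import Rotation as R
def cloud(name):
    im,d=viewer.capture(name); c=viewer.calibration(name)
    v,u=np.mgrid[:420,:560]
    P=np.stack([(u-c['cx'])/c['fx']*d,(v-c['cy'])/c['fy']*d,d],-1)
    V=np.linalg.inv(c['view']); W=P@V[:3,:3].T+V[:3,3]; W[d==0]=np.nan
    return im,W,c
def ray(c,u,v):
    V=np.linalg.inv(c['view']); r=V[:3,:3]@np.array([(u-c['cx'])/c['fx'],(v-c['cy'])/c['fy'],1]); return V[:3,3],r
def plane(c,u,v,z):
    o,r=ray(c,u,v); return o+r*(z-o[2])/r[2]
E
python3 - <<'E'
from h import *
for n in ['side','top']:
    im,W,c=cloud(n); cv2.imwrite(f'pics/{n}0.png',im); np.savez(f'{n}0.npz',im=im,W=W)
    print(n,c)
o=readout.get_obs();print(o)
print(viewer.calibration('wrist'))
a=cv2.imread('pics/side0.png');b=cv2.imread('pics/top0.png')
E
```

```text
pics
side {'fx': 429.5813577412935, 'fy': 429.5813577412935, 'cx': 274.7723752732648, 'cy': 212.9264878619899, 'view': array([[ 0.96036902, -0.27843479, -0.01286148, -0.48418652],
       [-0.21024942, -0.69334827, -0.6892484 ,  0.21591593],
       [ 0.18299325,  0.66463693, -0.72441095,  1.11241223],
       [ 0.        ,  0.        ,  0.        ,  1.        ]])}
top {'fx': 456.68681150312165, 'fy': 456.68681150312165, 'cx': 280.9888794919084, 'cy': 206.0779614041638, 'view': array([[-8.62340540e-05, -9.99999996e-01,  2.34529604e-05,
         9.15920008e-03],
       [-9.92062774e-01,  8.26005362e-05, -1.25743570e-01,
         5.24923264e-01],
       [ 1.25743568e-01, -3.41101868e-05, -9.92062777e-01,
         1.61340499e+00],
       [ 0.00000000e+00,  0.00000000e+00,  0.00000000e+00,
         1.00000000e+00]])}
{'t': 0.1, 'joint_positions': array([ 1.19837166e+00,  4.80763132e-01,  1.59677513e+00,  1.73794118e-06,
        1.06512028e+00, -4.65781877e-02]), 'dq': array([ 0.00041581, -0.00243896, -0.00020765, -0.00074382,  0.00140563,
       -0.00064594]), 'effort': array([ 9.74629038e-
[... 162 characters left out ...]
t': array([-1.11580728e-04,  1.62203817e-01,  9.86757132e-01, -5.21131975e-04]), 'contact_force': array([-0.62374624,  0.04928815,  0.19500804]), 'moment': array([ 0.0396263 ,  0.02302182, -0.0026818 ]), 'width': 0.08543059723675189}
{'fx': 325.19226210127806, 'fy': 325.19226210127806, 'cx': 283.27070492506107, 'cy': 206.13808778506032, 'tool_from_camera': array([[-1.61341214e-04, -9.64257429e-01, -2.64967140e-01,
         6.56258681e-02],
       [ 9.99999947e-01, -2.30872414e-04,  2.31271074e-04,
        -1.27796998e-04],
       [-2.84178454e-04, -2.64967088e-01,  9.64257414e-01,
        -1.17134282e-01],
       [ 0.00000000e+00,  0.00000000e+00,  0.00000000e+00,
         1.00000000e+00]])}
```

View pics/side0.png

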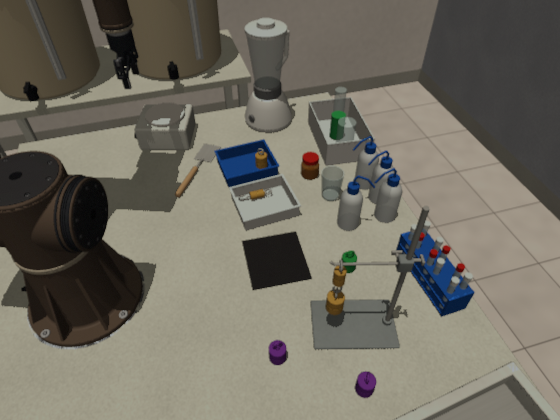

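View pics/top0.png

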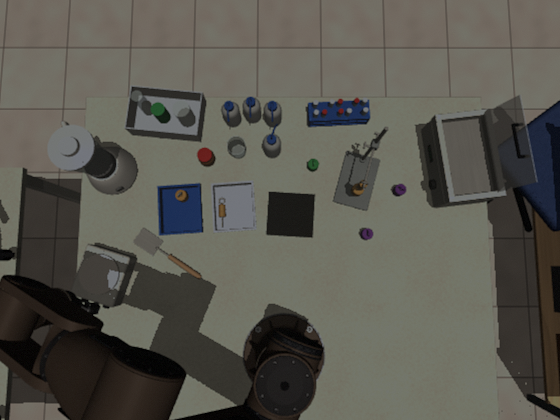

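The pair hangs on the stand (side view): small mass at about (340,277), large at (336,302), both brass. The look-alikes are green at (348,262) and purple at (277,352) and (366,384), none of them brass or on the stand. I'll measure everything from the depth and view an enlarged crop to confirm.

```bash
python3 - <<'E'
from h import *
S=np.load('side0.npz');T=np.load('top0.npz')
np.set_printoptions(precision=4,suppress=True)
def rect(mask,nm):
    cs,_=cv2.findContours(mask.astype(np.uint8),0,2); c=max(cs,key=cv2.contourArea); r=cv2.minAreaRect(c); return r
for nm,D in (('side',S),('top',T)):
    im,W=D['im'],D['W']; hsv=cv2.cvtColor(im,cv2.COLOR_BGR2HSV)
    H,Sa,V=hsv[...,0].astype(int),hsv[...,1].astype(int),hsv[...,2].astype(int)
    br=((H>8)&(H<28)&(Sa>120)&(V>90)).astype(np.uint8)
    n,l,st,ce=cv2.connectedComponentsWithStats(br)
    for i in range(1,n):
        if st[i,4]>25: 
            w=W[l==i]; print(nm,'brass',st[i],ce[i],np.nanmedian(w,0),np.nanmin(w,0),np.nanmax(w,0))
# heights on top: stand
im,W=T['im'],T['W']
z=W[...,2]
reg=np.zeros(z.shape,bool); reg[115:215,325:395]=1
for lo,hi in ((.004,.016),(.235,.262),(.3,.42)):
    m=reg&(z>lo)&(z<hi); w=W[m]; print(lo,hi,m.sum(),np.nanmean(w,0) if m.any() else '')
    if m.sum()>10:
        pts=w[:,:2].astype(np.float32)*1000; print(cv2.minAreaRect(pts), cv2.fitLine(pts,2,0,.01,.01).ravel())
# mat
g=im.max(2); m=np.zeros(z.shape,bool); m[180:250,255:325]=1; m&=(g<60); w=W[m]; print('mat',cv2.minAreaRect(w[:,:2].astype(np.float32)*1000),np.nanmedian(w,0))
for nm,(u0,u1,v0,v1) in {'blue':(150,210,178,240),'white':(208,260,178,235)}.items():
    m=np.zeros(z.shape,bool); m[v0:v1,u0:u1]=1; m&=(z>.036)&(z<.052); w=W[m]; print(nm,m.sum(),cv2.minAreaRect(w[:,:2].astype(np.float32)*1000))
a=S['im'][190:360,290:440]; cv2.imwrite('pics/crop1.png',cv2.resize(a,None,fx=4,fy=3.5,interpolation=2)[:600])
W=S['W']
z=W[...,2]; reg=np.zeros(z.shape,bool); reg[250:280,325:402]=1
m=reg&(z>.232)&(z<.265); w=W[m]; print('rod side',m.sum(),np.nanmin(w,0),np.nanmax(w,0),cv2.fitLine(w[:,:2].astype(np.float32)*1000,2,0,.01,.01).ravel())
m=np.zeros(z.shape,bool); m[295:350,305:402]=1; m&=(z>.004)&(z<.016);print('base side',cv2.minAreaRect(W[m][:,:2].astype(np.float32)*1000))
m=np.zeros(z.shape,bool); m[205:310,380:430]=1; m&=(z>.28)&(z<.41);print('post side',m.sum(),np.nanmedian(W[m],0))
E
```

```text
side brass [256 152  11   8  56] [260.875  155.8214] [0.5601 0.3591 0.0524] [0.545  0.3466 0.0451] [0.5804 0.3796 0.0568]
side brass [176 167  21  28  87] [186.3333 181.3563] [0.306  0.3416 0.019 ] [0.2682 0.2962 0.0124] [0.3481 0.4073 0.0252]
side brass [250 189  15   9  90] [256.8    193.0556] [0.5097 0.2169 0.0285] [0.4882 0.2106 0.0067] [0.5351 0.2328 0.0359]
side brass [334 270  12   6  55] [339.8545 272.5455] [ 0.5683 -0.2621  0.2261] [ 0.5593 -0.268   0.2209] [ 0.5821 -0.2532  0.2298]
side brass [327 291  18  14 138] [334.471  298.8188] [ 0.5661 -0.2632  0.1276] [ 0.5517 -0.2752  0.0068] [ 0.6288 -0.2008  0.1317]
top brass [176 190  10  10  54] [180.7037 194.8889] [0.562  0.3666 0.0495] [0.5478 0.351  0.0399] [0.582  0.3867 0.0605]
top brass [354 190  10   4  27] [358.3333 191.5926] [ 0.5621 -0.2544  0.1259] [ 0.5576 -0.2715  0.1193] [ 0.569  -0.2393  0.1319]
top brass [220 205   4  11  43] [221.4651 210.1163] [0.5114 0.225  0.0278] [0.4929 0.218  0.022 ] [0.5295 0.2299 0.0356]
0.004 0.016 2196 [ 0.6518 -0.2707  0.0087]
((686.4844970703125, -284.15570068359375), (260.699951171
[... 363 characters left out ...]
448059082, 13.092978477478027), 87.31888580322266) [   0.7108    0.7034  698.3145 -286.5959]
mat ((506.677001953125, -23.968231201171875), (159.81591796875, 155.99623107910156), 82.16466522216797) [ 0.4991 -0.0239  0.004 ]
blue 455 ((512.571044921875, 375.0956115722656), (178.1539764404297, 155.3570098876953), 3.8032917976379395)
white 366 ((522.8980712890625, 182.91567993164062), (179.57228088378906, 153.75540161132812), 4.122838973999023)
rod side 382 [ 0.5493 -0.2995  0.2322] [ 0.704  -0.2442  0.2649] [   0.9808   -0.195   638.5981 -271.6646]
base side ((632.0966796875, -265.4144592285156), (149.26048278808594, 250.4658966064453), 73.36265563964844)
post side 345 [ 0.6969 -0.2946  0.3536]
```

View pics/crop1.png

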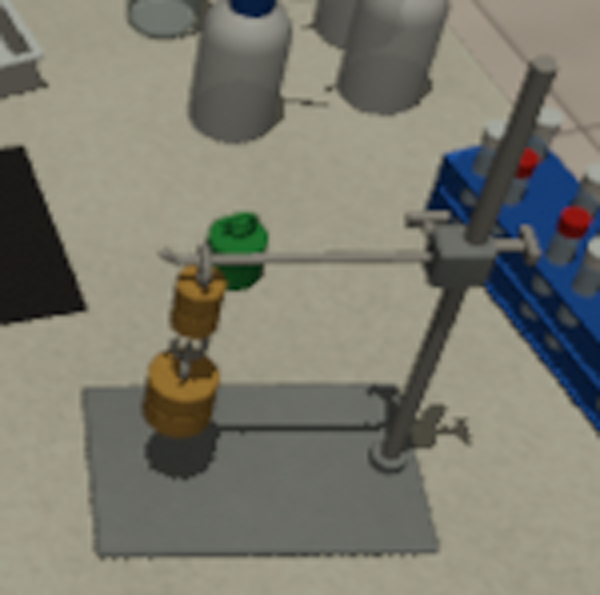

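The crop confirms it: the brass pair hangs from the rod's free end (small at about (198,300), large at about (182,395)). The green one stands on the bench behind and isn't the target. I'll approach the small mass from the robot's left side, with the tool pitched 25° down. That way the lean is mostly tool roll, and the mass can be laid down without regrasping.

```bash
cat >> h.py <<'E'
np.set_printoptions(precision=4,suppress=True)
def pose():
    o=readout.get_obs(); q=o['eef_rot']; return o['position'],R.from_quat([q[1],q[2],q[3],q[0]]),o
def frame(az,phi,roll=0):
    """tool z at azimuth az, phi below horizontal; tool y horizontal (az+90), rolled about tool z"""
    a,p=np.radians([az,phi]); z=np.array([np.cos(p)*np.cos(a),np.cos(p)*np.sin(a),-np.sin(p)])
    y=np.array([-np.sin(a),np.cos(a),0]); return R.from_matrix(np.c_[np.cross(y,z),y,z])*R.from_rotvec([0,0,np.radians(roll)])
def plan(targets,smax=.045,rmax=.14,start=None):
    p,r=start if start else pose()[:2]; rows=[]
    for P,Q in targets:
        P=np.array(P); n=max(1,int(np.ceil(max(np.linalg.norm(P-p)/smax,(r.inv()*Q).magnitude()/rmax))))
        rv=(r.inv()*Q).as_rotvec()
        for i in range(n):
            a=r*R.from_rotvec(rv*i/n); rows.append((a.inv().apply((P-p)/n),rv/n))
        p,r=P,Q
    for k in range(0,len(rows),8):
        b=rows[k:k+8]; print(f'rows {k}-{k+len(b)-1}: delta_pos',[[round(float(v),3) for v in x[0]] for x in b],'rot',[[round(float(v),3) for v in x[1]] for x in b])
def st():
    p,r,o=pose(); m=r.as_matrix(); print('t',round(o['t'],2),'p',p,'z',m[:,2],'y',m[:,1],'q',o['joint_positions'],'F',o['contact_force'],'w',round(o['width'],4))
E
python3 - <<'E'
from h import *
Q=frame(-95,25); # y = azimuth -5
print(Q.as_matrix())
t=Q.as_matrix()[:,2]; m=np.array([.568,-.262,.2025])
print('pre',m-.11*t,'fin',m-.013*t)
plan([((.46,.36,.33),frame(60,89,0) if 0 else pose()[1]*R.from_rotvec([0,0,.6])),((.56,.0,.33),Q),(m-.11*t,Q)])
E
```

```text
[[ 0.0368  0.9962 -0.079 ]
 [ 0.421  -0.0872 -0.9029]
 [-0.9063 -0.     -0.4226]]
pre [ 0.5767 -0.1627  0.249 ] fin [ 0.569  -0.2503  0.208 ]
rows 0-7: delta_pos [[-0.036, -0.018, -0.008], [-0.037, -0.016, -0.008], [-0.038, -0.013, -0.008], [-0.038, -0.011, -0.008], [-0.039, -0.008, -0.008], [-0.04, -0.005, -0.008], [-0.04, -0.003, -0.008], [-0.04, 0.0, -0.008]] rot [[0.0, -0.0, 0.067], [0.0, -0.0, 0.067], [0.0, -0.0, 0.067], [0.0, -0.0, 0.067], [0.0, -0.0, 0.067], [0.0, -0.0, 0.067], [0.0, -0.0, 0.067], [0.0, -0.0, 0.067]]
rows 8-15: delta_pos [[-0.04, 0.003, -0.008], [-0.035, -0.014, 0.0], [-0.035, -0.011, 0.004], [-0.035, -0.009, 0.009], [-0.035, -0.006, 0.013], [-0.033, -0.003, 0.017], [-0.031, -0.0, 0.02], [-0.029, 0.003, 0.023]] rot [[0.0, -0.0, 0.067], [0.041, -0.108, 0.065], [0.041, -0.108, 0.065], [0.041, -0.108, 0.065], [0.041, -0.108, 0.065], [0.041, -0.108, 0.065], [0.041, -0.108, 0.065], [0.041, -0.108, 0.065]]
rows 16-23: delta_pos [[-0.026, 0.005, 0.026], [-0.023, 0.008, 0.029], [-0.019, 0.011, 0.03], [0.001, 0.006, 0.036], [0.001, 0.006, 0.036], [0.001, 0.006, 0.036], [0.001, 0.006, 0.036], [0.001, 0.006, 0.036]] rot [[0.041, -0.108, 0.065], [0.041, -0.108, 0.065], [0.041, -0.108, 0.065], [0.0, 0.0, 0.0], [0.0, 0.0, 0.0], [0.0, 0.0, 0.0], [0.0, 0.0, 0.0], [0.0, 0.0, 0.0]]
```

Emit:
play_rows --delta_pos '[[-0.036, -0.018, -0.008], [-0.037, -0.016, -0.008], [-0.038, -0.013, -0.008], [-0.038, -0.011, -0.008], [-0.039, -0.008, -0.008], [-0.04, -0.005, -0.008], [-0.04, -0.003, -0.008], [-0.04, 0, -0.008]]' --rot '[[0, 0, 0.067], [0, 0, 0.067], [0, 0, 0.067], [0, 0, 0.067], [0, 0, 0.067], [0, 0, 0.067], [0, 0, 0.067], [0, 0, 0.067]]' --claw 1

```text
t: 0.9
position: [0.4331, 0.3854, 0.3204]
eef_rot: [-0.0, 0.419, 0.908, -0.0]
contact_force: [0.1, 0.9, 0.2]
width: 0.0854
```

Emit:
play_rows --delta_pos '[[-0.04, 0.003, -0.008], [-0.035, -0.014, 0], [-0.035, -0.011, 0.004], [-0.035, -0.009, 0.009], [-0.035, -0.006, 0.013], [-0.033, -0.003, 0.017], [-0.031, 0, 0.02], [-0.029, 0.003, 0.023]]' --rot '[[0, 0, 0.067], [0.041, -0.108, 0.065], [0.041, -0.108, 0.065], [0.041, -0.108, 0.065], [0.041, -0.108, 0.065], [0.041, -0.108, 0.065], [0.041, -0.108, 0.065], [0.041, -0.108, 0.065]]'

```text
t: 1.7
position: [0.5305, 0.106, 0.3273]
eef_rot: [0.266, 0.597, 0.7, -0.288]
contact_force: [0.5, 0.2, -0.5]
width: 0.0853
```

```bash
python3 - <<'E'
from h import *
st()
Q=frame(-95,25);t=Q.as_matrix()[:,2]; m=np.array([.568,-.262,.2025])
plan([((.56,.0,.33),Q),(m-.11*t,Q)])
E
```

```text
t 1.7 p [0.5305 0.106  0.3273] z [ 0.0279 -0.7207 -0.6927] y [ 0.9889  0.1211 -0.0861] q [ 0.5514  0.4889  1.679  -0.6835  1.4736  0.6414] F [ 0.5112  0.2148 -0.472 ] w 0.0853
rows 0-7: delta_pos [[-0.026, 0.005, 0.025], [-0.023, 0.008, 0.027], [-0.019, 0.011, 0.029], [0.001, 0.006, 0.036], [0.001, 0.006, 0.036], [0.001, 0.006, 0.036], [0.001, 0.006, 0.036], [0.001, 0.006, 0.036]] rot [[0.041, -0.107, 0.063], [0.041, -0.107, 0.063], [0.041, -0.107, 0.063], [0.0, 0.0, 0.0], [0.0, 0.0, 0.0], [0.0, 0.0, 0.0], [0.0, 0.0, 0.0], [0.0, 0.0, 0.0]]
```

Emit:
play_rows --delta_pos '[[-0.026, 0.005, 0.025], [-0.023, 0.008, 0.027], [-0.019, 0.011, 0.029], [0.001, 0.006, 0.036], [0.001, 0.006, 0.036], [0.001, 0.006, 0.036], [0.001, 0.006, 0.036], [0.001, 0.006, 0.036]]' --rot '[[0.041, -0.107, 0.063], [0.041, -0.107, 0.063], [0.041, -0.107, 0.063], [0, 0, 0], [0, 0, 0], [0, 0, 0], [0, 0, 0], [0, 0, 0]]'

```text
t: 2.5
position: [0.5761, -0.1618, 0.2469]
eef_rot: [0.361, 0.621, 0.572, -0.395]
contact_force: [1.1, -0.4, 0.2]
width: 0.0852
```

```bash
cat >> h.py <<'E'
def wrist(fn):
    """saves wrist picture turned upright (180 deg); returns im, world cloud, valid"""
    p,r,o=pose(); im,d=viewer.capture('wrist'); c=viewer.calibration('wrist')
    v,u=np.mgrid[:420,:560]; x=(u-c['cx'])/c['fx']; y=(v-c['cy'])/c['fy']; th=np.hypot(x,y)+1e-9
    k=np.tan(th)/th*d; P=np.stack([x*k,y*k,d],-1); T=c['tool_from_camera']
    tl=P@T[:3,:3].T+T[:3,3]; W=r.apply(tl.reshape(-1,3)).reshape(tl.shape)+p; W[d==0]=np.nan
    cv2.imwrite(fn,im[::-1,::-1]); return im,W
E
python3 - <<'E'
from h import *
st(); im,W=wrist('pics/w1.png'); np.savez('w1.npz',im=im,W=W)
hsv=cv2.cvtColor(im,cv2.COLOR_BGR2HSV); H,S,V=[hsv[...,i].astype(int) for i in range(3)]
m=(H>8)&(H<28)&(S>100)&(V>60)&(W[...,2]>.06)
n,l,s,ce=cv2.connectedComponentsWithStats(m.astype(np.uint8))
for i in range(1,n):
    if s[i,4]>150:
        w=W[l==i]; print(s[i],np.nanmedian(w,0),np.nanpercentile(w,1,axis=0),np.nanpercentile(w,99,axis=0))
E
```

```text
t 2.5 p [ 0.5761 -0.1618  0.2469] z [-0.0773 -0.9006 -0.4276] y [ 0.9965 -0.084  -0.0033] q [ 0.1959  0.7007  1.8111 -1.0883  1.3718  0.9519] F [ 1.0917 -0.3844  0.1913] w 0.0852
[ 268   55   49   70 2911] [ 0.5771 -0.2388  0.1117] [ 0.5595 -0.2667  0.0821] [ 0.5943 -0.2346  0.1266]
[ 276  178   34   68 2091] [ 0.5763 -0.244   0.2016] [ 0.5655 -0.2522  0.1776] [ 0.5876 -0.2413  0.2232]
[179 318  64  23 516] [ 0.1046 -1.3587  0.5342] [-0.0484 -1.5957  0.5314] [ 0.3151 -1.2474  0.5446]
[108 379  37  27 373] [-0.2984 -1.3816  0.9165] [-0.3404 -1.566   0.9121] [-0.2493 -1.249   0.9254]
```

View pics/w1.png

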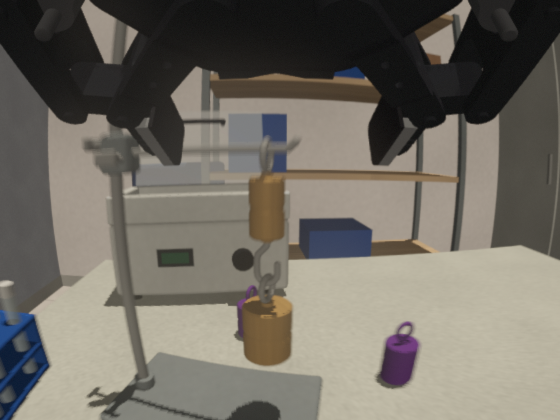

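The upright wrist view shows the small mass at about (267,207), its eye on the rod near (267,150), and the large mass at (268,330). The rod's bent end is at (297,143). The jaws are both clear of everything. The pair's axis is about 8 mm from my first estimate, so I'll correct for that and close in.

```bash
python3 - <<'E'
from h import *
D=np.load('w1.npz');W=D['W']; z=W[...,2]
m=(z>.1)&(z<.225)&(W[...,0]>.65)&(W[...,0]<.76)&(W[...,1]<-.2)&(W[...,1]>-.4); print('post',m.sum(),np.nanmedian(W[m],0))
m=(z>.238)&(z<.252)&(W[...,0]>.59)&(W[...,0]<.66)&(W[...,1]<-.2)&(W[...,1]>-.36); w=W[m];print('rod',m.sum(),np.nanmedian(w,0),cv2.fitLine(w[:,:2].astype(np.float32)*1000,2,0,.01,.01).ravel())
Q=frame(-95,25);t=Q.as_matrix()[:,2]; c=np.array([.576,-.2545,.2025]); print(c-.013*t)
plan([(c-.013*t,Q)],smax=.02)
E
```

```text
post 1791 [ 0.7011 -0.2864  0.1671]
rod 551 [ 0.6128 -0.2635  0.2438] [   0.9625   -0.2713  613.6065 -263.6844]
[ 0.577  -0.2428  0.208 ]
rows 0-4: delta_pos [[0.0, 0.002, 0.017], [0.0, 0.002, 0.017], [0.0, 0.002, 0.017], [0.0, 0.002, 0.017], [0.0, 0.002, 0.017]] rot [[-0.0, -0.001, 0.001], [-0.0, -0.001, 0.001], [-0.0, -0.001, 0.001], [-0.0, -0.001, 0.001], [-0.0, -0.001, 0.001]]
```

Emit:
play_rows --delta_pos '[[0, 0.002, 0.017], [0, 0.002, 0.017], [0, 0.002, 0.017], [0, 0.002, 0.017], [0, 0.002, 0.017], [0, 0, 0]]' --rot '[[0, -0.001, 0.001], [0, -0.001, 0.001], [0, -0.001, 0.001], [0, -0.001, 0.001], [0, -0.001, 0.001], [0, 0, 0]]'

```text
t: 3.15
position: [0.5788, -0.24, 0.2107]
eef_rot: [0.363, 0.622, 0.569, -0.396]
contact_force: [0.0, -0.2, 0.0]
width: 0.0854
```

Emit:
play_rows --delta_pos '[[0, 0, 0], [0, 0, 0], [0, 0, 0], [0, 0, 0], [0, 0, 0], [0, 0, 0], [0, 0, 0], [0, 0, 0]]' --rot '[[0, 0, 0], [0, 0, 0], [0, 0, 0], [0, 0, 0], [0, 0, 0], [0, 0, 0], [0, 0, 0], [0, 0, 0]]' --claw 0 --newtons 50

```text
t: 3.95
position: [0.5798, -0.238, 0.2119]
eef_rot: [0.364, 0.622, 0.57, -0.395]
contact_force: [3.5, 0.3, 1.6]
width: 0.0239
```

```bash
python3 - <<'E'
from h import *
st(); im,W=wrist('pics/w2.png'); st()
E
```

```text
t 3.95 p [ 0.5798 -0.238   0.2119] z [-0.0769 -0.903  -0.4227] y [ 0.9963 -0.0859  0.0022] q [ 0.0736  0.7484  1.8448 -1.2053  1.2806  1.006 ] F [3.5395 0.3368 1.5872] w 0.0239
t 4.0 p [ 0.5798 -0.238   0.2118] z [-0.0769 -0.903  -0.4227] y [ 0.9963 -0.0859  0.0022] q [ 0.0736  0.7484  1.8448 -1.2053  1.2806  1.006 ] F [3.405  0.4871 1.5671] w 0.024
```

View pics/w2.png

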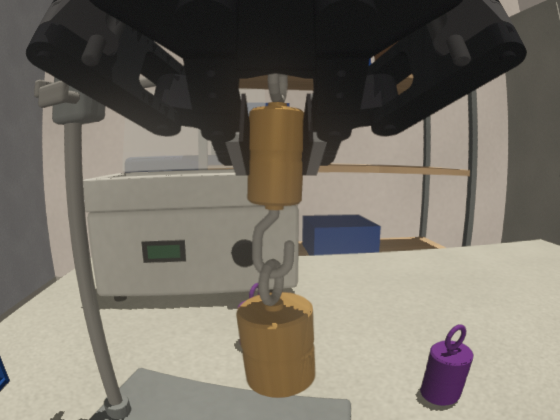

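The grip seems shallow: the opening reads 24 mm on a 26 mm cylinder, and rounding left the tool about 6 mm short. I'll open, go 8 mm deeper and close again.

Emit:
play_rows --delta_pos '[[0, 0, 0], [0, 0, 0], [0, 0, 0], [0.001, -0.001, 0.003], [0, -0.001, 0.003], [0, 0, 0.002], [0, 0, 0]]' --rot '[[0, 0, 0], [0, 0, 0], [0, 0, 0], [0, 0, 0], [0, 0, 0], [0, 0, 0], [0, 0, 0]]' --claw 0.6

```text
t: 4.7
position: [0.5767, -0.245, 0.2072]
eef_rot: [0.363, 0.622, 0.57, -0.396]
contact_force: [0.1, 0.5, 1.1]
width: 0.051
```

Emit:
play_rows --delta_pos '[[0, 0, 0], [0, 0, 0], [0, 0, 0], [0, 0, 0], [0, 0, 0], [0, 0, 0]]' --rot '[[0, 0, 0], [0, 0, 0], [0, 0, 0], [0, 0, 0], [0, 0, 0], [0, 0, 0]]' --claw 0 --newtons 50

```text
t: 5.3
position: [0.5768, -0.2447, 0.2075]
eef_rot: [0.364, 0.622, 0.57, -0.396]
contact_force: [-2.9, -1.0, 1.2]
width: 0.0244
```

```bash
python3 - <<'E'
from h import *
st(); im,W=wrist('pics/w3.png'); 
hsv=cv2.cvtColor(im,cv2.COLOR_BGR2HSV); H,S,V=[hsv[...,i].astype(int) for i in range(3)]
m=(H>8)&(H<28)&(S>100)&(V>60)&(W[...,2]>.06)&(W[...,1]>-.4)
n,l,s,ce=cv2.connectedComponentsWithStats(m.astype(np.uint8))
for i in range(1,n):
    if s[i,4]>150:
        w=W[l==i]; print(s[i],np.nanmedian(w,0),np.nanpercentile(w,1,axis=0),np.nanpercentile(w,99,axis=0))
p,r,o=pose()
u=np.array([np.cos(np.radians(-15)),np.sin(np.radians(-15)),0])
print('lift',r.inv().apply([0,0,.008]),'back',r.inv().apply(-u*.04),'up40',r.inv().apply([0,0,.04]))
E
```

```text
t 5.3 p [ 0.5768 -0.2447  0.2075] z [-0.0777 -0.9029 -0.4227] y [ 0.9962 -0.0865  0.0017] q [ 0.0629  0.7525  1.854  -1.217   1.2712  1.0167] F [-2.9065 -1.0039  1.1637] w 0.0244
[ 244   19   80  109 7297] [ 0.5793 -0.24    0.1124] [ 0.5603 -0.2681  0.0806] [ 0.5965 -0.2357  0.1271]
[ 254  217   59  114 5916] [ 0.5781 -0.2446  0.2014] [ 0.5656 -0.253   0.1781] [ 0.5894 -0.2419  0.2235]
lift [-0.0073  0.     -0.0034] back [ 0.0029 -0.0394 -0.0063] up40 [-0.0363  0.0001 -0.0169]
```

Emit:
play_rows --delta_pos '[[-0.0035, 0, -0.0016], [-0.0034, 0, -0.0016], [0, 0, 0], [0, 0, 0]]' --rot '[[0, 0, 0], [0, 0, 0], [0, 0, 0], [0, 0, 0]]'

```text
t: 5.75
position: [0.5771, -0.2446, 0.215]
eef_rot: [0.364, 0.622, 0.57, -0.395]
contact_force: [-0.1, -0.6, -6.7]
width: 0.0244
```

```bash
python3 - <<'E'
from h import *
st(); im,W=wrist('pics/w4.png'); im,W,c=cloud('side'); cv2.imwrite('pics/s4.png',cv2.resize(im[235:325,300:420],None,fx=6,fy=6,interpolation=2)); st()
E
```

```text
t 5.75 p [ 0.5771 -0.2446  0.215 ] z [-0.0771 -0.9027 -0.4232] y [ 0.9963 -0.0861  0.0021] q [ 0.0629  0.7403  1.8526 -1.2133  1.2751  1.0036] F [-0.1256 -0.5779 -6.7018] w 0.0244
t 5.85 p [ 0.577  -0.2446  0.2149] z [-0.0774 -0.9028 -0.4231] y [ 0.9963 -0.0862  0.0018] q [ 0.0629  0.7405  1.8527 -1.2132  1.2753  1.0036] F [-0.8929  0.0545 -5.5674] w 0.0244
```

View pics/s4.png

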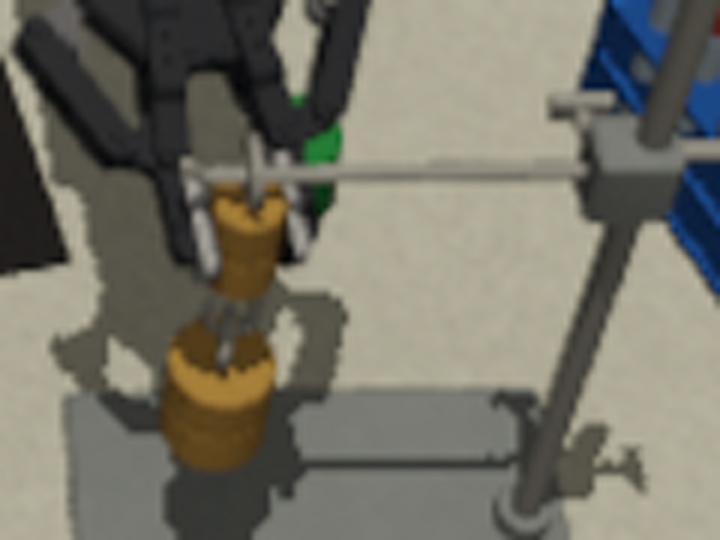

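The full weight (6.7 N, about 0.7 kg) is now on the gripper and the eye is lifted clear. Next I slide it along the rod towards its free end.

Emit:
play_rows --delta_pos '[[0.0005, -0.007, -0.001], [0.0005, -0.007, -0.001], [0.0005, -0.007, -0.001]]' --rot '[[0, 0, 0], [0, 0, 0], [0, 0, 0]]'

```text
t: 6.15
position: [0.5554, -0.2394, 0.2148]
eef_rot: [0.364, 0.622, 0.57, -0.396]
contact_force: [-1.0, -0.0, -5.7]
width: 0.0244
```

Emit:
play_rows --delta_pos '[[0.0005, -0.007, -0.001], [0.0005, -0.007, -0.001], [0.0005, -0.007, -0.001]]' --rot '[[0, 0, 0], [0, 0, 0], [0, 0, 0]]'

```text
t: 6.45
position: [0.5351, -0.2342, 0.2148]
eef_rot: [0.364, 0.622, 0.57, -0.395]
contact_force: [0.1, 0.0, -6.4]
width: 0.0242
```

```bash
python3 - <<'E'
from h import *
st(); im,W=wrist('pics/w5.png')
hsv=cv2.cvtColor(im,cv2.COLOR_BGR2HSV); H,S,V=[hsv[...,i].astype(int) for i in range(3)]
m=(H>8)&(H<28)&(S>100)&(V>60)&(W[...,2]>.06)&(W[...,1]>-.4)
n,l,s,ce=cv2.connectedComponentsWithStats(m.astype(np.uint8))
for i in range(1,n):
    if s[i,4]>150:
        w=W[l==i]; print(s[i],np.nanmedian(w,0),np.nanpercentile(w,1,axis=0),np.nanpercentile(w,99,axis=0))
E
```

```text
t 6.45 p [ 0.5351 -0.2342  0.2148] z [-0.0772 -0.9029 -0.4228] y [ 0.9963 -0.0861  0.0019] q [ 0.086   0.7094  1.9492 -1.2137  1.2633  1.0721] F [ 0.1416  0.0352 -6.4051] w 0.0242
[ 246   20   79  108 7178] [ 0.5385 -0.23    0.1199] [ 0.5196 -0.2574  0.088 ] [ 0.5556 -0.2256  0.1343]
[ 254  217   59  114 5919] [ 0.5365 -0.2341  0.2088] [ 0.5239 -0.2425  0.1855] [ 0.5478 -0.2315  0.2307]
```

View pics/w5.png

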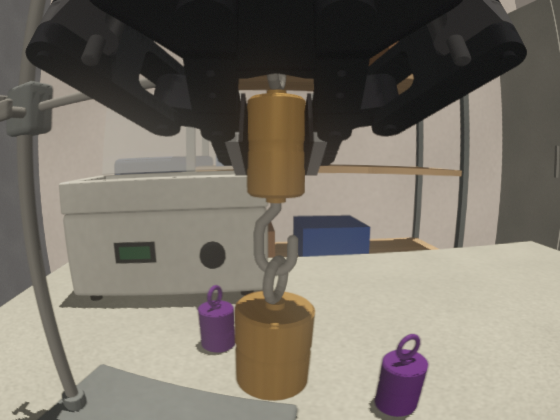

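It's off the rod and swinging free. The hook's shank is at (262,235), on the post side, and its tip at (292,245), towards the robot. Now I carry it over to the mat.

```bash
python3 - <<'E'
from h import *
p,r,o=pose(); Q=frame(-95,25)
plan([(p+[-.024,.006,0],Q),((.502,-.018,.215),Q),((.502,-.018,.145),Q)],smax=.018)
E
```

```text
rows 0-7: delta_pos [[0.001, -0.012, -0.002], [0.001, -0.012, -0.002], [0.007, -0.002, -0.016], [0.007, -0.002, -0.016], [0.007, -0.002, -0.016], [0.007, -0.002, -0.016], [0.007, -0.002, -0.016], [0.007, -0.002, -0.016]] rot [[0.0, -0.0, -0.0], [0.0, -0.0, -0.0], [0.0, 0.0, 0.0], [0.0, 0.0, 0.0], [0.0, 0.0, 0.0], [0.0, 0.0, 0.0], [0.0, 0.0, 0.0], [0.0, 0.0, 0.0]]
rows 8-15: delta_pos [[0.007, -0.002, -0.016], [0.007, -0.002, -0.016], [0.007, -0.002, -0.016], [0.007, -0.002, -0.016], [0.007, -0.002, -0.016], [0.007, -0.002, -0.016], [0.016, 0.0, 0.007], [0.016, 0.0, 0.007]] rot [[0.0, 0.0, 0.0], [0.0, 0.0, 0.0], [0.0, 0.0, 0.0], [0.0, 0.0, 0.0], [0.0, 0.0, 0.0], [0.0, 0.0, 0.0], [0.0, 0.0, 0.0], [0.0, 0.0, 0.0]]
rows 16-17: delta_pos [[0.016, 0.0, 0.007], [0.016, 0.0, 0.007]] rot [[0.0, 0.0, 0.0], [0.0, 0.0, 0.0]]
```

Emit:
play_rows --delta_pos '[[0.001, -0.012, -0.002], [0.001, -0.012, -0.002], [0.007, -0.002, -0.016], [0.007, -0.002, -0.016], [0.007, -0.002, -0.016], [0.007, -0.002, -0.016], [0.007, -0.002, -0.016], [0.007, -0.002, -0.016]]' --rot '[[0, 0, 0], [0, 0, 0], [0, 0, 0], [0, 0, 0], [0, 0, 0], [0, 0, 0], [0, 0, 0], [0, 0, 0]]'

```text
t: 7.3
position: [0.5083, -0.1217, 0.2172]
eef_rot: [0.364, 0.622, 0.57, -0.396]
contact_force: [-0.6, 0.1, -5.9]
width: 0.0245
```

Emit:
play_rows --delta_pos '[[0.007, -0.002, -0.016], [0.007, -0.002, -0.016], [0.007, -0.002, -0.016], [0.007, -0.002, -0.016], [0.007, -0.002, -0.016], [0.004, -0.001, -0.009], [0, 0, 0], [0, 0, 0]]' --rot '[[0, 0, 0], [0, 0, 0], [0, 0, 0], [0, 0, 0], [0, 0, 0], [0, 0, 0], [0, 0, 0], [0, 0, 0]]'

```text
t: 8.1
position: [0.5067, -0.0247, 0.2193]
eef_rot: [0.364, 0.622, 0.57, -0.395]
contact_force: [-0.5, -0.2, -7.1]
width: 0.0245
```

Emit:
play_rows --delta_pos '[[0.014, 0, 0.006], [0.014, 0, 0.006], [0.014, 0, 0.006], [0.014, 0, 0.006], [0.006, 0, 0.003], [0, 0, 0], [0, 0, 0], [0, 0, 0]]' --rot '[[0, 0, 0], [0, 0, 0], [0, 0, 0], [0, 0, 0], [0, 0, 0], [0, 0, 0], [0, 0, 0], [0, 0, 0]]'

```text
t: 8.9
position: [0.5071, -0.0229, 0.1522]
eef_rot: [0.364, 0.622, 0.57, -0.395]
contact_force: [-0.2, 0.5, -6.7]
width: 0.0242
```

```bash
cat >> h.py <<'E'
def brass(fn):
    im,W=wrist(fn); hsv=cv2.cvtColor(im,cv2.COLOR_BGR2HSV); H,S,V=[hsv[...,i].astype(int) for i in range(3)]
    m=(H>8)&(H<28)&(S>100)&(V>50)&(np.linalg.norm(W-pose()[0],axis=-1)<.2)
    n,l,s,ce=cv2.connectedComponentsWithStats(m.astype(np.uint8))
    for i in range(1,n):
        if s[i,4]>150:
            w=W[l==i]; print(s[i],np.nanmedian(w,0),np.nanpercentile(w,1,axis=0),np.nanpercentile(w,99,axis=0))
    return im,W
E
python3 - <<'E'
from h import *
st(); brass('pics/w6.png')
E
```

```text
t 8.9 p [ 0.5071 -0.0229  0.1522] z [-0.0771 -0.9028 -0.423 ] y [ 0.9963 -0.0863  0.0026] q [ 0.4479  0.8427  1.8559 -0.9175  1.3849  1.1886] F [-0.1657  0.4866 -6.7143] w 0.0242
[ 239    7   83  112 8303] [ 0.5081 -0.0113  0.055 ] [ 0.4879 -0.0491  0.0032] [ 0.5268 -0.0038  0.0731]
[ 254  217   59  114 5919] [ 0.5085 -0.0228  0.1462] [ 0.496  -0.0311  0.1229] [ 0.5198 -0.0201  0.1682]
```

Emit:
play_rows --delta_pos '[[0.006, 0, 0.003], [0.005, 0, 0.0023], [0.002, 0, 0.001], [0, 0, 0]]' --rot '[[0, 0, 0], [0, 0, 0], [0, 0, 0], [0, 0, 0]]'

```text
t: 9.35
position: [0.5068, -0.0232, 0.1369]
eef_rot: [0.364, 0.622, 0.57, -0.396]
contact_force: [0.2, 0.7, -6.8]
width: 0.0245
```

Emit:
play_rows --delta_pos '[[0.0015, 0, 0.0007], [0.0009, 0, 0.0004], [0, 0, 0]]' --rot '[[0, 0, 0], [0, 0, 0], [0, 0, 0]]'

```text
t: 9.65
position: [0.5069, -0.0233, 0.1348]
eef_rot: [0.364, 0.622, 0.57, -0.396]
contact_force: [0.5, -0.8, -3.9]
width: 0.0241
```

Emit:
play_rows --delta_pos '[[0.0009, 0, 0.0004], [0, 0, 0]]' --rot '[[0, 0, 0], [0, 0, 0]]'

```text
t: 9.85
position: [0.5069, -0.0232, 0.1339]
eef_rot: [0.364, 0.622, 0.57, -0.395]
contact_force: [-0.2, -1.6, -2.9]
width: 0.0246
```

Touchdown was at TCP z ≈ 0.1345; the force has fallen to about the small mass's own weight. I'll sink the hook about 2.5 mm more and look at the hook and eye.

Emit:
play_rows --delta_pos '[[0.0012, 0, 0.0005], [0.0012, 0, 0.0005], [0, 0, 0], [0, 0, 0]]' --rot '[[0, 0, 0], [0, 0, 0], [0, 0, 0], [0, 0, 0]]'

```text
t: 10.25
position: [0.5069, -0.0231, 0.131]
eef_rot: [0.364, 0.622, 0.57, -0.395]
contact_force: [0.1, -0.6, -3.5]
width: 0.0243
```

```bash
python3 - <<'E'
from h import *
st(); im,W=brass('pics/w7.png'); np.savez('w7.npz',im=im,W=W,p=pose()[0])
u=im[::-1,::-1]; cv2.imwrite('pics/w7c.png',cv2.resize(u[180:340,190:360],None,fx=3.7,fy=3.7,interpolation=2))
E
```

```text
t 10.25 p [ 0.5069 -0.0231  0.131 ] z [-0.0775 -0.9029 -0.4228] y [ 0.9963 -0.0863  0.0016] q [ 0.4477  0.8784  1.8538 -0.9226  1.3649  1.2148] F [ 0.0789 -0.5701 -3.4638] w 0.0243
[ 247   34   77  106 7004] [ 0.5092 -0.0269  0.0384] [ 0.4897 -0.0538  0.0047] [ 0.5271 -0.0211  0.0539]
[ 254  217   59  114 5939] [ 0.5083 -0.023   0.125 ] [ 0.4957 -0.0314  0.1016] [ 0.5196 -0.0203  0.1478]
```

View pics/w7c.png

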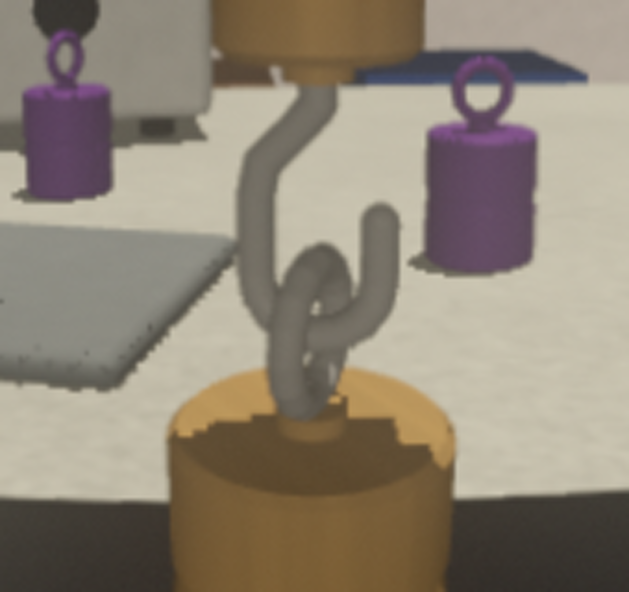

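The crop shows the hook threaded through the large mass's eye at (320,330), about centred, so the weight is off it. The shank is at (257,210), the tip end at (380,210) and the ring's top at (323,255). The ring is turned about 20° to the view. I'll get the 3D positions of tip, shank and ring from the depth.

```bash
python3 - <<'E'
from h import *
D=np.load('w7.npz');W=D['W']
def pt(x,y,k=1):
    u=559-int(round(190+x/3.7)); v=419-int(round(180+y/3.7)); return np.nanmedian(W[v-k:v+k+1,u-k:u+k+1].reshape(-1,3),0)
for n,x,y in (('tip',380,225),('tip2',378,270),('shank',257,200),('shank2',257,240),('ringtop',322,258),('ringL',285,340),('ringL2',290,310),('ringbot',300,400),('bend',335,332),('ringR',345,295)): print(n,pt(x,y))
m=(W[...,2]<.053)&(W[...,2]>.0495)&(np.linalg.norm(W[...,:2]-[.509,-.04],axis=-1)<.03); print('large top',np.nanmedian(W[m],0),np.nanmin(W[m],0),np.nanmax(W[m],0))
E
```

```text
tip [ 0.5    -0.0299  0.0825]
tip2 [ 0.5002 -0.0303  0.077 ]
shank [ 0.515  -0.035   0.0851]
shank2 [ 0.515  -0.0349  0.0796]
ringtop [ 0.5065 -0.0366  0.0765]
ringL [ 0.5118 -0.0289  0.0688]
ringL2 [ 0.5112 -0.03    0.0718]
ringbot [ 0.5099 -0.0309  0.0596]
bend [ 0.5051 -0.0319  0.0681]
ringR [ 0.5026 -0.0453  0.0684]
large top [ 0.5085 -0.0344  0.0513] [ 0.488  -0.0557  0.0495] [ 0.528  -0.0197  0.053 ]
```

Hook plane azimuth is −18°, ring normal about −30°, and the ring's top wire sits at the hook's bend centre. I'll twist −10° and lean 42°, both about that point.

```bash
cat >> h.py <<'E'
def pivot(P,rots,start=None):
    """successive world rotations about P -> targets"""
    p,r=start or pose()[:2]; out=[]
    for g in rots: p=P+g.apply(p-P); r=g*r; out.append((p,r))
    return out
E
python3 - <<'E'
from h import *
P=np.array([.5078,-.0365,.0745]); a=np.radians(62); y=np.array([np.cos(a),np.sin(a),0])
L=[R.from_rotvec([0,0,-np.radians(5)])]*2+[R.from_rotvec(-y*np.radians(6))]*7
T=pivot(P,L); plan(T); print(T[-1][0],T[-1][1].as_matrix())
E
```

```text
rows 0-7: delta_pos [[0.0, 0.001, -0.0], [0.0, 0.001, -0.0], [0.001, -0.006, -0.001], [0.001, -0.006, -0.001], [0.001, -0.006, -0.001], [0.001, -0.006, -0.001], [0.001, -0.006, -0.001], [0.001, -0.006, -0.001]] rot [[0.079, -0.0, 0.037], [0.079, -0.0, 0.037], [-0.043, -0.024, 0.092], [-0.043, -0.024, 0.092], [-0.043, -0.024, 0.092], [-0.043, -0.024, 0.092], [-0.043, -0.024, 0.092], [-0.043, -0.024, 0.092]]
rows 8-8: delta_pos [[0.001, -0.006, -0.001]] rot [[-0.043, -0.024, 0.092]]
[ 0.477  -0.006   0.1132] [[ 0.6673  0.7442 -0.0299]
 [ 0.1121 -0.14   -0.9838]
 [-0.7363  0.6531 -0.1769]]
```

```bash
sed -i 's/round(float(v),3) for v in x\[0\]/round(float(v),4) for v in x[0]/' h.py; python3 - <<'E'
from h import *
P=np.array([.5078,-.0365,.0745]); a=np.radians(62); y=np.array([np.cos(a),np.sin(a),0])
L=[R.from_rotvec([0,0,-np.radians(5)])]*2+[R.from_rotvec(-y*np.radians(6))]*7
plan(pivot(P,L))
E
```

```text
rows 0-7: delta_pos [[0.0001, 0.0012, -0.0001], [0.0001, 0.0012, -0.0001], [0.0013, -0.0057, -0.0009], [0.0013, -0.0057, -0.0009], [0.0013, -0.0057, -0.0009], [0.0013, -0.0057, -0.0009], [0.0013, -0.0057, -0.0009], [0.0013, -0.0057, -0.0009]] rot [[0.079, -0.0, 0.037], [0.079, -0.0, 0.037], [-0.043, -0.024, 0.092], [-0.043, -0.024, 0.092], [-0.043, -0.024, 0.092], [-0.043, -0.024, 0.092], [-0.043, -0.024, 0.092], [-0.043, -0.024, 0.092]]
rows 8-8: delta_pos [[0.0013, -0.0057, -0.0009]] rot [[-0.043, -0.024, 0.092]]
```

Emit:
play_rows --delta_pos '[[0.0001, 0.0012, -0.0001], [0.0001, 0.0012, -0.0001], [0.0013, -0.0057, -0.0009], [0, 0, 0]]' --rot '[[0.079, 0, 0.037], [0.079, 0, 0.037], [-0.043, -0.024, 0.092], [0, 0, 0]]'

```text
t: 10.7
position: [0.5035, -0.0203, 0.1299]
eef_rot: [0.368, 0.68, 0.487, -0.407]
contact_force: [-1.2, -0.9, -2.6]
width: 0.0241
```

Emit:
play_rows --delta_pos '[[0.0013, -0.0057, -0.0009], [0.0013, -0.0057, -0.0009], [0, 0, 0]]' --rot '[[-0.043, -0.024, 0.092], [-0.043, -0.024, 0.092], [0, 0, 0]]'

```text
t: 11.0
position: [0.4931, -0.0146, 0.1264]
eef_rot: [0.444, 0.694, 0.432, -0.367]
contact_force: [-0.7, -2.2, -2.9]
width: 0.024
```

Emit:
play_rows --delta_pos '[[0.0013, -0.0057, -0.0009], [0.0013, -0.0057, -0.0009], [0, 0, 0]]' --rot '[[-0.043, -0.024, 0.092], [-0.043, -0.024, 0.092], [0, 0, 0]]'

```text
t: 11.3
position: [0.4846, -0.0098, 0.1206]
eef_rot: [0.515, 0.702, 0.371, -0.323]
contact_force: [0.4, -0.7, -2.2]
width: 0.0245
```

```bash
python3 - <<'E'
from h import *
st(); im,W=brass('pics/w8.png')
E
```

```text
t 11.3 p [ 0.4846 -0.0098  0.1206] z [-0.072  -0.9625 -0.2617] y [ 0.8536 -0.1952  0.483 ] q [ 0.516   0.9899  1.8435 -0.9351  1.4843  1.8392] F [ 0.3549 -0.6645 -2.1999] w 0.0245
[ 196   35  105  112 7593] [ 0.5106 -0.0266  0.0347] [ 0.4905 -0.053   0.0039] [ 0.5275 -0.0214  0.0536]
[ 254  217   60  114 5970] [ 0.4884 -0.0118  0.1155] [ 0.4704 -0.0237  0.0943] [ 0.504  -0.0045  0.1376]
```

Emit:
play_rows --delta_pos '[[0.0013, -0.0057, -0.0009], [0.0013, -0.0057, -0.0009], [0, 0, 0], [0, 0, 0]]' --rot '[[-0.043, -0.024, 0.092], [-0.043, -0.024, 0.092], [0, 0, 0], [0, 0, 0]]'

```text
t: 11.75
position: [0.4778, -0.0058, 0.1135]
eef_rot: [0.579, 0.704, 0.306, -0.275]
contact_force: [0.4, -1.1, -2.9]
width: 0.024
```

```bash
python3 - <<'E'
from h import *
st(); im,W=brass('pics/w9.png'); np.savez('w9.npz',im=im,W=W)
u=im[::-1,::-1]; M=cv2.getRotationMatrix2D((285,260),0,1)
p,r,o=pose(); zt=r.inv().apply([0,0,1.]); ang=np.degrees(np.arctan2(zt[1],-zt[0])); print('ang',ang)
M=cv2.getRotationMatrix2D((300,262),0,4); M[:,2]+=[320-300,280-262]
cv2.imwrite('pics/w9c.png',cv2.warpAffine(u,M,(640,580),flags=2))
E
```

```text
t 11.75 p [ 0.4778 -0.0058  0.1135] z [-0.0326 -0.9835 -0.1778] y [ 0.7499 -0.1417  0.6462] q [ 0.5497  1.0494  1.8513 -0.9656  1.5273  2.0865] F [ 0.4416 -1.1161 -2.9449] w 0.024
[ 175   42  113  114 7825] [ 0.5108 -0.0264  0.0335] [ 0.491  -0.052   0.0044] [ 0.528  -0.0214  0.0535]
[ 254  217   61  114 5984] [ 0.4822 -0.0082  0.109 ] [ 0.4628 -0.0216  0.0891] [0.4995 0.0006 0.1301]
ang 41.13043300858277
```

View pics/w9c.png

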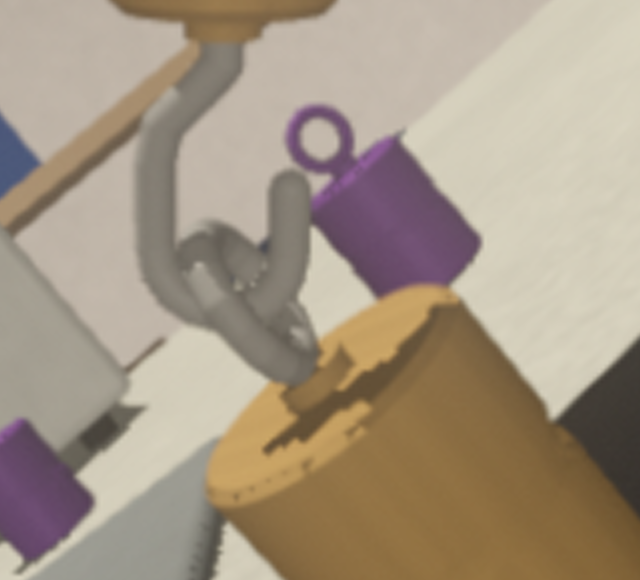

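The view is clear. The ring's top wire is at (212,242) and its lower wire at about (310,363); the hook's tip line is at x≈290 and its shank at 157, at about 8.3 px/mm. For the tip to pass between the two ring wires, the small mass needs 3° more lean and a 3.4 mm shift to its +x side. Then it can draw out along its own axis.

```bash
python3 - <<'E'
from h import *
P=np.array([.5085,-.0365,.0745]); a=np.radians(62); y=np.array([np.cos(a),np.sin(a),0])
T=pivot(P,[R.from_rotvec(-y*np.radians(3))]); al=np.radians(45); h=np.array([np.cos(np.radians(28)),-np.sin(np.radians(28)),0]); Z=np.array([0,0,1])
xs=np.cos(al)*h+np.sin(al)*Z; zs=-np.sin(al)*h+np.cos(al)*Z
p,Q=T[0]; T=[(p,Q),(p+.0017*xs,Q),(p+.0034*xs,Q)]
print('lean+shift');plan(T)
s=T[-1]; print('withdraw 14mm');plan([(s[0]-.014*zs,Q)],smax=.002,start=s)
print('out',);plan([(s[0]-.014*zs+.02*h,Q),(s[0]-.014*zs+.02*h+.06*Z,Q)],smax=.005,start=(s[0]-.014*zs,Q))
E
```

```text
lean+shift
rows 0-2: delta_pos [[0.0006, -0.0029, -0.0005], [-0.0002, 0.0017, 0.0003], [-0.0002, 0.0017, 0.0003]] rot [[-0.021, -0.012, 0.046], [0.0, 0.0, 0.0], [0.0, 0.0, 0.0]]
withdraw 14mm
rows 0-7: delta_pos [[0.0016, 0.0, 0.0007], [0.0016, 0.0, 0.0007], [0.0016, 0.0, 0.0007], [0.0016, 0.0, 0.0007], [0.0016, 0.0, 0.0007], [0.0016, 0.0, 0.0007], [0.0016, 0.0, 0.0007], [0.0016, 0.0, 0.0007]] rot [[0.0, 0.0, 0.0], [0.0, 0.0, 0.0], [0.0, 0.0, 0.0], [0.0, 0.0, 0.0], [0.0, 0.0, 0.0], [0.0, 0.0, 0.0], [0.0, 0.0, 0.0], [0.0, 0.0, 0.0]]
out
rows 0-7: delta_pos [[0.0028, 0.0035, 0.0022], [0.0028, 0.0035, 0.0022], [0.0028, 0.0035, 0.0022], [0.0028, 0.0035, 0.0022], [-0.0036, 0.0034, -0.0008], [-0.0036, 0.0034, -0.0008], [-0.0036, 0.0034, -0.0008], [-0.0036, 0.0034, -0.0008]] rot [[0.0, 0.0, 0.0], [0.0, 0.0, 0.0], [0.0, 0.0, 0.0], [0.0, 0.0, 0.0], [0.0, 0.0, 0.0], [0.0, 0.0, 0.0], [0.0, 0.0, 0.0], [0.0, 0.0, 0.0]]
rows 8-15: delta_pos [[-0.0036, 0.0034, -0.0008], [-0.0036, 0.0034, -0.0008], [-0.0036, 0.0034, -0.0008], [-0.0036, 0.0034, -0.0008], [-0.0036, 0.0034, -0.0008], [-0.0036, 0.0034, -0.0008], [-0.0036, 0.0034, -0.0008], [-0.0036, 0.0034, -0.0008]] rot [[0.0, 0.0, 0.0], [0.0, 0.0, 0.0], [0.0, 0.0, 0.0], [0.0, 0.0, 0.0], [0.0, 0.0, 0.0], [0.0, 0.0, 0.0], [0.0, 0.0, 0.0], [0.0, 0.0, 0.0]]
```

Emit:
play_rows --delta_pos '[[0.0006, -0.0029, -0.0005], [-0.0002, 0.0017, 0.0003], [-0.0002, 0.0017, 0.0003], [0, 0, 0], [0, 0, 0]]' --rot '[[-0.021, -0.012, 0.046], [0, 0, 0], [0, 0, 0], [0, 0, 0], [0, 0, 0]]'

```text
t: 12.3
position: [0.4779, -0.0059, 0.114]
eef_rot: [0.596, 0.703, 0.288, -0.261]
contact_force: [-0.3, -1.4, -3.0]
width: 0.0244
```

Emit:
play_rows --delta_pos '[[0.0016, 0, 0.0007], [0.0016, 0, 0.0007], [0, 0, 0]]' --rot '[[0, 0, 0], [0, 0, 0], [0, 0, 0]]'

```text
t: 12.6
position: [0.4799, -0.007, 0.111]
eef_rot: [0.596, 0.703, 0.288, -0.261]
contact_force: [-0.1, -0.9, -2.7]
width: 0.0242
```

```bash
cat >> h.py <<'E'
def crop(im,fn):
    u=im[::-1,::-1]; M=np.array([[4.,0,-880],[0,4,-768]]); cv2.imwrite(fn,cv2.warpAffine(u,M,(640,580),flags=2))
E
python3 - <<'E'
from h import *
st(); im,W=brass('pics/w10.png'); crop(im,'pics/w10c.png')
E
```

```text
t 12.6 p [ 0.4799 -0.007   0.111 ] z [-0.0243 -0.988  -0.1528] y [ 0.7157 -0.1239  0.6873] q [ 0.5508  1.0688  1.8457 -0.9781  1.5429  2.1499] F [-0.1146 -0.9467 -2.7329] w 0.0242
[ 163   48  116  115 7982] [ 0.5118 -0.0268  0.0328] [ 0.4916 -0.0524  0.004 ] [ 0.5289 -0.0223  0.0533]
[ 254  217   61  114 5994] [ 0.4845 -0.0096  0.1067] [ 0.4648 -0.0235  0.0873] [ 0.5023 -0.0005  0.1276]
```

Emit:
play_rows --delta_pos '[[0.0016, 0, 0.0007], [0.0016, 0, 0.0007], [0, 0, 0]]' --rot '[[0, 0, 0], [0, 0, 0], [0, 0, 0]]'

```text
t: 12.95
position: [0.4821, -0.0081, 0.1086]
eef_rot: [0.596, 0.703, 0.288, -0.261]
contact_force: [-0.9, -1.0, -1.7]
width: 0.0243
```

```bash
python3 - <<'E'
from h import *
st(); im,W=brass('pics/w11.png'); crop(im,'pics/w11c.png')
E
```

```text
t 12.95 p [ 0.4821 -0.0081  0.1086] z [-0.0242 -0.988  -0.1527] y [ 0.7155 -0.1238  0.6875] q [ 0.5474  1.0736  1.8413 -0.9816  1.5422  2.1499] F [-0.9441 -1.0424 -1.6932] w 0.0243
[ 163   54  117  115 8161] [ 0.5126 -0.0265  0.0329] [ 0.4923 -0.0521  0.0042] [ 0.5296 -0.0219  0.0535]
[ 254  217   61  114 5993] [ 0.4867 -0.0106  0.1043] [ 0.467  -0.0246  0.0848] [ 0.5045 -0.0014  0.1252]
```

View pics/w11c.png

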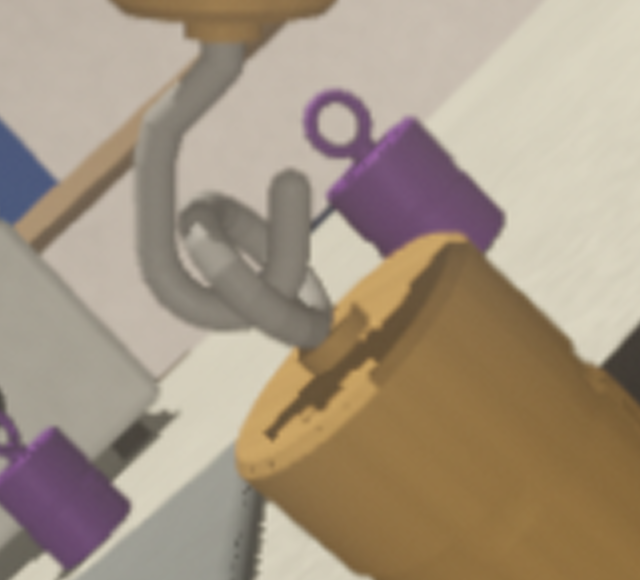

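The hook is still threaded. The ring's top is at about (215,208), where I expected it nearer (240,185), so the large mass has been dragged about 3 mm. The earlier depth points put the hook about 4 mm off the ring's centre towards the camera, so it is rubbing on the near limb. I'll measure that offset and correct it.

```bash
python3 - <<'E'
from h import *
p,r,o=pose(); im,W=wrist('pics/w12.png'); np.savez('w12.npz',im=im,W=W); m=r.as_matrix()
def pt(x,y,k=1):
    u=559-int(round((x+880)/4)); v=419-int(round((y+768)/4)); return np.nanmedian(W[v-k:v+k+1,u-k:u+k+1].reshape(-1,3),0)
for n,x,y in (('tip',290,190),('tip2',288,235),('shank',157,180),('shank2',157,230),('bendL',190,295),('nearlimb',225,265),('nearlow',285,325),('near3',250,295),('ringtop',210,210),('far',248,225),('farlow',318,290),('neck',335,340)):
    q=pt(x,y); print(n,q,'tool',r.inv().apply(q-p)*1000)
z=W[...,2]; mm=(z<.0535)&(z>.050)&(np.linalg.norm(W[...,:2]-[.511,-.04],axis=-1)<.03); print('large top',np.nanmin(W[mm],0),np.nanmax(W[mm],0)); st()
E
```

```text
tip [ 0.5054 -0.0304  0.0705] tool [41.236  -6.7247 27.3251]
tip2 [ 0.5086 -0.0323  0.0667] tool [46.0114 -6.7763 29.7175]
shank [ 0.5147 -0.0345  0.0818] tool [39.3791  8.2438 29.4219]
shank2 [ 0.5186 -0.0374  0.0775] tool [44.9262  8.4015 32.9013]
bendL [ 0.5207 -0.0386  0.0691] tool [52.1708  4.2196 35.2525]
nearlimb [ 0.5162 -0.0306  0.0697] tool [49.4254  0.4742 27.3751]
nearlow [ 0.5159 -0.0316  0.06  ] tool [55.9737 -6.259  29.8661]
near3 [ 0.5168 -0.0303  0.0653] tool [52.9749 -2.1488 27.7418]
ringtop [ 0.5125 -0.0358  0.0753] tool [42.3319  2.3711 31.7199]
far [ 0.509  -0.0458  0.0703] tool [42.5151 -2.3927 42.4939]
farlow [ 0.5083 -0.0432  0.0586] tool [ 50.5603 -11.281   41.7399]
neck [ 0.5121 -0.0372  0.0536] tool [ 57.366  -12.7068  36.4319]
large top [ 0.4922 -0.0601  0.05  ] [ 0.5304 -0.022   0.0535]
t 13.05 p [ 0.4821 -0.008   0.1086] z [-0.0242 -0.988  -0.1529] y [ 0.7155 -0.1239  0.6875] q [ 0.5475  1.0733  1.8415 -0.9814  1.5421  2.1499] F [-1.0051 -0.5252 -1.2996] w 0.0245
```

```bash
cat >> h.py <<'E'
_a=np.radians(-28); hh=np.array([np.cos(_a),np.sin(_a),0]); ys=np.array([-np.sin(_a),np.cos(_a),0]); Z=np.array([0,0,1.])
xs=(hh+Z)/2**.5; zs=(Z-hh)/2**.5
E
python3 - <<'E'
from h import *
p,Q,o=pose()
plan([(p-.0038*ys,Q),(p-.0038*ys+.0032*xs,Q)],smax=.002)
E
```

```text
rows 0-3: delta_pos [[-0.0008, -0.0004, 0.0017], [-0.0008, -0.0004, 0.0017], [-0.0002, 0.0016, 0.0003], [-0.0002, 0.0016, 0.0003]] rot [[0.0, 0.0, 0.0], [0.0, 0.0, 0.0], [0.0, 0.0, 0.0], [0.0, 0.0, 0.0]]
```

Emit:
play_rows --delta_pos '[[-0.0008, -0.0004, 0.0017], [-0.0008, -0.0004, 0.0017], [-0.0002, 0.0016, 0.0003], [-0.0002, 0.0016, 0.0003], [0, 0, 0]]' --rot '[[0, 0, 0], [0, 0, 0], [0, 0, 0], [0, 0, 0], [0, 0, 0]]'

```text
t: 13.55
position: [0.4825, -0.0125, 0.1113]
eef_rot: [0.596, 0.703, 0.287, -0.261]
contact_force: [-1.4, -1.0, -2.7]
width: 0.0241
```

```bash
python3 - <<'E'
from h import *
p,r,o=pose(); st(); im,W=brass('pics/w13.png'); crop(im,'pics/w13c.png')
z=W[...,2]; mm=(z<.0535)&(z>.050)&(np.linalg.norm(W[...,:2]-[.511,-.04],axis=-1)<.03); print('large top',np.nanmin(W[mm],0),np.nanmax(W[mm],0))
# steel points: low saturation, near, by tool coords
tl=r.inv().apply((W-p).reshape(-1,3)).reshape(W.shape)*1000
hsv=cv2.cvtColor(im,cv2.COLOR_BGR2HSV)
g=(hsv[...,1]<70)&(tl[...,2]>15)&(tl[...,2]<60)&(tl[...,0]>20)&(tl[...,0]<75)&(abs(tl[...,1])<25)
X=W[g]; T=tl[g]
# ring = steel points within 13.5mm of eye centre & in z>.055
for zc in (.0755,.072,.069,.066,.063,.060,.057):
    s=abs(X[:,2]-zc)<.0008
    a=np.c_[X[s]@hh,X[s]@ys]*1000
    c,ix=np.unique(np.round(a/2.5).astype(int),axis=0,return_counts=True); print(zc,[(int(v[0]*2.5),int(v[1]*2.5),int(k)) for v,k in zip(c,ix) if k>3])
E
```

```text
t 13.55 p [ 0.4825 -0.0125  0.1113] z [-0.0242 -0.9879 -0.153 ] y [ 0.7152 -0.1241  0.6878] q [ 0.5407  1.0679  1.8483 -0.9881  1.5399  2.1506] F [-1.3546 -1.0428 -2.69  ] w 0.0241
[ 153   49  119  117 8283] [ 0.5118 -0.0278  0.0321] [ 0.4915 -0.054   0.004 ] [ 0.5283 -0.024   0.0523]
[ 254  217   61  114 5997] [ 0.4871 -0.015   0.107 ] [ 0.4672 -0.0289  0.0875] [ 0.5048 -0.006   0.1279]
large top [ 0.4908 -0.0623  0.05  ] [ 0.5282 -0.0247  0.0535]
0.0755 [(462, 205, 7), (465, 205, 4), (470, 200, 4), (470, 202, 5), (470, 205, 15), (470, 207, 7), (472, 205, 4), (480, 205, 9), (480, 207, 11), (482, 207, 12)]
0.072 [(460, 205, 4), (462, 205, 10), (462, 207, 9), (465, 205, 6), (465, 207, 13), (467, 205, 9), (467, 207, 11), (470, 207, 5), (470, 210, 19), (472, 210, 6), (480, 205, 12), (480, 207, 5), (482, 207, 17)]
0.069 [(465, 205, 9), (465, 207, 8), (467, 207, 19), (467, 210, 8), (470, 210, 10), (470, 212, 12), (472, 210, 5), (472, 212, 4), (477, 205, 14), (477, 207, 6), (480, 207, 13), (482, 207, 10)]
0.066 [(467, 205, 12), (467, 207, 5), (467, 210, 6), (470, 192, 6), (470, 210, 6), (470, 212, 17), (472, 212, 9), (475, 207, 11), (477, 207, 15), (480, 207, 10)]
0.063 [(467, 210, 6), (467, 212, 4), (470, 192, 14), (470, 210, 6), (470, 212, 14), (472, 192, 9), (472, 212, 8)]
0.06 [(467, 210, 7), (470, 192, 5), (470, 195, 15), (470, 210, 16), (470, 212, 5), (472, 195, 12)]
0.057 [(467, 205, 6), (467, 207, 6), (470, 195, 5), (470, 197, 5), (470, 200, 5), (470, 207, 11), (470, 210, 5)]
```

View pics/w13c.png

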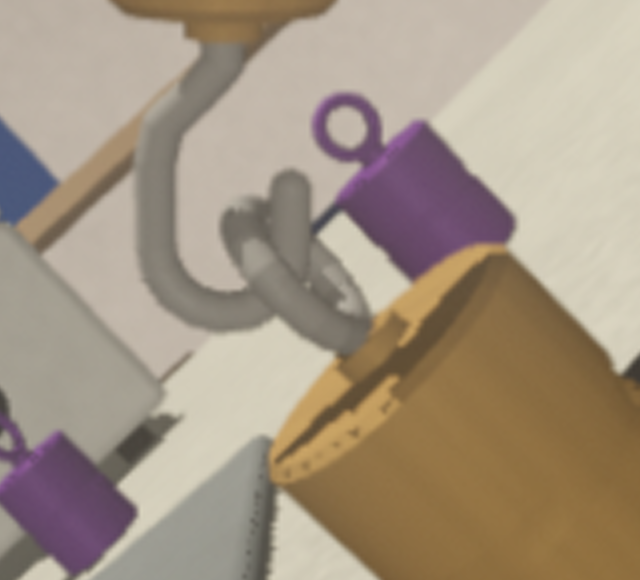

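The ring's top is now at (250,215), close to the tip at (290,190). I have one picture view left, so I'll go on numerically: a circle fit for the large mass, and the tool pose for the hook.

```bash
cat >> h.py <<'E'
from scipy.optimize import least_squares
def fitlarge(im,W,g=(.5095,-.042)):
    hsv=cv2.cvtColor(im,cv2.COLOR_BGR2HSV).astype(int)
    m=(hsv[...,0]>8)&(hsv[...,0]<28)&(hsv[...,1]>100)&(W[...,2]>.010)&(W[...,2]<.046)&(np.linalg.norm(W[...,:2]-np.array(g),axis=-1)<.03)
    w=W[m][:,:2]; s=least_squares(lambda c:np.linalg.norm(w-c,axis=1)-.02,g,loss='soft_l1',f_scale=.0005); return s.x
def steel(im,W):
    hsv=cv2.cvtColor(im,cv2.COLOR_BGR2HSV); p,r,o=pose(); t=r.inv().apply((W-p).reshape(-1,3)).reshape(W.shape)
    return (hsv[...,1]<75)&(t[...,2]>.015)&(t[...,2]<.06)&(t[...,0]>.02)&(t[...,0]<.075)&(abs(t[...,1])<.025),t
E
python3 - <<'E'
from h import *
D=np.load('w7.npz'); print('large w7',fitlarge(D['im'],D['W'],(.508,-.038)))
D=np.load('w12.npz'); print('large w12',fitlarge(D['im'],D['W']))
im,W=wrist('pics/w14.png'); L=fitlarge(im,W); print('large now',L)
p,r,o=pose(); r7=frame(-95,25); p7=np.array([.5069,-.0231,.131])
ct=r7.inv().apply(np.array([.5075,-.035,.0747])-p7); print('C tool (w7)',ct*1000)
g,t=steel(im,W); T=t[g]*1000
# shank: straight part of the hook, tip: in tool frame
u=T
for nm,lo,hi in (('shank',5,12),('tip',-11,-3)):
    for x0 in (36,40,44):
        s=(abs(u[:,0]-x0)<1.5)&(u[:,1]>lo)&(u[:,1]<hi)&(u[:,2]<37); 
        if s.sum()>5: print(nm,x0,s.sum(),u[s].mean(0),u[s].min(0),u[s].max(0))
C=p+r.apply(ct); A=np.array([L[0],L[1],.0745])
d=A-C; print('C',C,'apex-C: xs,ys,zs',d@xs*1000,d@ys*1000,d@zs*1000)
print('in-tool xs,ys,zs',r.inv().apply(xs),r.inv().apply(ys),r.inv().apply(zs))
E
```

```text
large w7 [ 0.5079 -0.0431]
large w12 [ 0.51   -0.0437]
large now [ 0.509  -0.0451]
C tool (w7) [46.0372  1.6349 34.49  ]
shank 36 75 [35.9653  8.2795 28.5181] [34.5104  5.6494 26.732 ] [37.4022 10.7474 32.438 ]
shank 40 68 [39.9468  8.5807 30.6759] [38.5105  6.5429 28.8543] [41.4768 10.8269 33.4029]
shank 44 67 [44.0556  8.6531 32.5919] [42.5056  6.5977 30.6962] [45.4677 10.8666 34.2568]
tip 40 62 [40.2825 -6.6299 28.2054] [38.6426 -9.0639 25.6887] [41.4913 -3.2807 36.9806]
tip 44 88 [44.0226 -6.4112 29.243 ] [42.5034 -9.0758 26.9072] [45.4822 -3.0856 34.2792]
C [ 0.5148 -0.0424  0.0745] apex-C: xs,ys,zs -2.7381906790480883 -5.055670724694138 2.806749364303222
in-tool xs,ys,zs [-0.0966  0.974   0.2048] [ 0.4097  0.2264 -0.8837] [-0.9071 -0.0014 -0.421 ]
```

The hook sits about 4 mm towards the camera from the ring's centre, and the tool feels about 1.6 N pushing it the other way. I'll move it 3.5 mm across, easing back 0.7 mm from the tip, and measure again.

Emit:
play_rows --delta_pos '[[-0.0007, -0.0011, 0.0014], [-0.0007, -0.0004, 0.0015], [0, 0, 0], [0, 0, 0]]' --rot '[[0, 0, 0], [0, 0, 0], [0, 0, 0], [0, 0, 0]]'

```text
t: 14.05
position: [0.4802, -0.0153, 0.1107]
eef_rot: [0.596, 0.703, 0.288, -0.261]
contact_force: [-1.1, 0.6, -1.9]
width: 0.0244
```

```bash
cat >> h.py <<'E'
def rel(fn):
    p,r,o=pose(); im,W=wrist(fn); L=fitlarge(im,W); C=p+r.apply(np.array([46.0,1.6,34.5])/1000); d=np.array([L[0],L[1],.0745])-C
    print('large',L,'C',C,'apex-C xs,ys,zs',np.round([d@xs*1000,d@ys*1000,d@zs*1000],1),'F xs,ys,zs',np.round([o['contact_force']@v for v in (xs,ys,zs)],1))
    g,t=steel(im,W); X=W[g]
    for zc in (.069,.065,.061):
        s=abs(X[:,2]-zc)<.001; a=np.c_[X[s]@hh,X[s]@ys]*1000
        c,ix=np.unique(np.round(a/2).astype(int),axis=0,return_counts=True); print(zc,[(int(v[0]*2),int(v[1]*2),int(k)) for v,k in zip(c,ix) if k>3])
    return im,W
E
python3 - <<'E'
from h import *
st(); im,W=rel('pics/w15.png'); crop(im,'pics/w15c.png')
E
```

```text
t 14.05 p [ 0.4802 -0.0153  0.1107] z [-0.0241 -0.988  -0.1528] y [ 0.7155 -0.1238  0.6876] q [ 0.5387  1.0682  1.8561 -0.9904  1.5353  2.1568] F [-1.0532  0.5712 -1.8568] w 0.0244
large [ 0.5083 -0.0455] C [ 0.5126 -0.0453  0.0739] apex-C xs,ys,zs [-2.2 -2.2  3.1] F xs,ys,zs [-2.2  0.  -0.5]
0.069 [(464, 202, 10), (464, 204, 6), (466, 202, 6), (466, 204, 15), (468, 202, 4), (468, 204, 4), (468, 206, 5), (468, 208, 13), (468, 210, 10), (470, 208, 4), (470, 210, 16), (472, 208, 4), (478, 202, 13), (478, 204, 8), (480, 202, 4), (480, 204, 13), (482, 204, 9)]
0.065 [(468, 190, 6), (468, 202, 15), (468, 208, 7), (468, 210, 17), (470, 210, 14), (472, 210, 4), (474, 204, 5), (476, 202, 7), (476, 204, 9), (478, 202, 7), (478, 204, 8)]
0.061 [(468, 190, 5), (468, 192, 8), (468, 208, 14), (468, 210, 15), (470, 192, 12), (470, 194, 6), (470, 210, 13), (472, 192, 6)]
```

It's free now: no sideways force, and the tool carries only the small mass's weight. Next I draw out along the hook's axis.

Emit:
play_rows --delta_pos '[[0.0016, -0.0001, 0.0012], [0.0016, -0.0001, 0.0012], [0.0016, -0.0001, 0.0012], [0, 0, 0]]' --rot '[[0, 0, 0], [0, 0, 0], [0, 0, 0], [0, 0, 0]]'

```text
t: 14.5
position: [0.4833, -0.0185, 0.1063]
eef_rot: [0.596, 0.703, 0.288, -0.261]
contact_force: [0.3, 0.8, -1.7]
width: 0.0243
```

```bash
python3 - <<'E'
from h import *
im,W=rel('pics/w16.png'); crop(im,'pics/w16c.png')
E
```

```text
large [ 0.5083 -0.0455] C [ 0.5157 -0.0485  0.0695] apex-C xs,ys,zs [-2.1 -0.8  9.2] F xs,ys,zs [-1.3  0.8 -1.1]
0.069 [(464, 200, 5), (466, 200, 4), (466, 202, 18), (468, 202, 10), (468, 208, 12), (468, 210, 13), (470, 210, 18), (484, 200, 6), (484, 202, 17), (486, 202, 14), (488, 202, 4)]
0.065 [(466, 200, 5), (468, 190, 6), (468, 200, 4), (468, 202, 14), (468, 208, 8), (468, 210, 15), (470, 210, 16), (482, 200, 10), (482, 202, 5), (484, 202, 18), (486, 202, 12)]
0.061 [(468, 190, 5), (468, 192, 9), (468, 208, 10), (468, 210, 16), (470, 192, 12), (470, 194, 5), (470, 210, 17), (472, 192, 7), (474, 202, 6), (476, 202, 17), (478, 202, 17), (480, 202, 18), (482, 202, 16), (484, 202, 10)]
```

Six millimetres out and the large mass hasn't moved. Six more, then straight out along +x.

Emit:
play_rows --delta_pos '[[0.0018, 0, 0.0008], [0.0018, 0, 0.0008], [0.0016, 0, 0.0007], [0, 0, 0]]' --rot '[[0, 0, 0], [0, 0, 0], [0, 0, 0], [0, 0, 0]]'

```text
t: 14.95
position: [0.4869, -0.0202, 0.1023]
eef_rot: [0.596, 0.703, 0.288, -0.261]
contact_force: [0.2, -0.2, -1.7]
width: 0.0245
```

```bash
python3 - <<'E'
from h import *
im,W=rel('pics/w17.png'); crop(im,'pics/w17c.png')
p,Q,o=pose(); plan([(p+.024*hh,Q),(p+.024*hh+.08*Z,Q)],smax=.006)
E
```

```text
large [ 0.5083 -0.0455] C [ 0.5193 -0.0502  0.0655] apex-C xs,ys,zs [-2.1 -1.  14.8] F xs,ys,zs [-1.  -0.  -1.4]
0.069 [(468, 192, 10), (468, 208, 11), (468, 210, 13), (470, 192, 9), (470, 194, 7), (470, 210, 14), (472, 208, 5), (486, 200, 6), (486, 202, 13), (488, 202, 11), (488, 204, 7), (490, 202, 8)]
0.065 [(468, 190, 6), (468, 192, 5), (468, 200, 7), (468, 208, 7), (468, 210, 19), (470, 190, 6), (470, 192, 11), (470, 210, 20), (472, 208, 4), (488, 200, 6), (488, 202, 13), (490, 202, 13), (492, 202, 7)]
0.061 [(468, 192, 9), (468, 208, 11), (468, 210, 17), (470, 192, 10), (470, 194, 7), (470, 210, 18), (474, 202, 8), (476, 202, 15), (486, 200, 9), (486, 202, 6), (488, 202, 19), (490, 202, 11)]
rows 0-7: delta_pos [[0.0034, 0.0041, 0.0027], [0.0034, 0.0041, 0.0027], [0.0034, 0.0041, 0.0027], [0.0034, 0.0041, 0.0027], [-0.0041, 0.0039, -0.0009], [-0.0041, 0.0039, -0.0009], [-0.0041, 0.0039, -0.0009], [-0.0041, 0.0039, -0.0009]] rot [[0.0, 0.0, 0.0], [0.0, 0.0, 0.0], [0.0, 0.0, 0.0], [0.0, 0.0, 0.0], [0.0, 0.0, 0.0], [0.0, 0.0, 0.0], [0.0, 0.0, 0.0], [0.0, 0.0, 0.0]]
rows 8-15: delta_pos [[-0.0041, 0.0039, -0.0009], [-0.0041, 0.0039, -0.0009], [-0.0041, 0.0039, -0.0009], [-0.0041, 0.0039, -0.0009], [-0.0041, 0.0039, -0.0009], [-0.0041, 0.0039, -0.0009], [-0.0041, 0.0039, -0.0009], [-0.0041, 0.0039, -0.0009]] rot [[0.0, 0.0, 0.0], [0.0, 0.0, 0.0], [0.0, 0.0, 0.0], [0.0, 0.0, 0.0], [0.0, 0.0, 0.0], [0.0, 0.0, 0.0], [0.0, 0.0, 0.0], [0.0, 0.0, 0.0]]
rows 16-17: delta_pos [[-0.0041, 0.0039, -0.0009], [-0.0041, 0.0039, -0.0009]] rot [[0.0, 0.0, 0.0], [0.0, 0.0, 0.0]]
```

Emit:
play_rows --delta_pos '[[0.0017, 0.002, 0.0013], [0.0017, 0.002, 0.0013], [0.0017, 0.002, 0.0013], [0, 0, 0]]' --rot '[[0, 0, 0], [0, 0, 0], [0, 0, 0], [0, 0, 0]]'

```text
t: 15.4
position: [0.4949, -0.0245, 0.1024]
eef_rot: [0.596, 0.703, 0.287, -0.261]
contact_force: [-0.1, -0.2, -2.5]
width: 0.0244
```

```bash
python3 - <<'E'
from h import *
im,W=rel('pics/w18.png'); crop(im,'pics/w18c.png')
E
```

```text
large [ 0.5083 -0.0455] C [ 0.5273 -0.0545  0.0656] apex-C xs,ys,zs [-8.5 -1.  21.1] F xs,ys,zs [-1.7 -0.2 -1.8]
0.069 [(468, 192, 8), (468, 208, 12), (468, 210, 8), (470, 194, 6), (470, 210, 17), (494, 202, 5), (496, 200, 4), (496, 202, 15), (498, 202, 12), (498, 204, 5), (500, 202, 4)]
0.065 [(468, 190, 8), (468, 192, 4), (468, 208, 6), (468, 210, 11), (470, 192, 13), (470, 210, 13), (472, 210, 8), (478, 200, 7), (478, 202, 14), (480, 202, 16), (482, 202, 9), (496, 200, 8), (496, 202, 9), (498, 202, 12), (498, 204, 4), (500, 202, 12)]
0.061 [(468, 190, 5), (468, 192, 8), (468, 208, 14), (468, 210, 13), (470, 192, 9), (470, 194, 4), (470, 210, 18), (472, 208, 5), (480, 200, 12), (480, 202, 4), (482, 202, 19), (484, 202, 13), (484, 204, 5), (486, 200, 4), (486, 202, 8), (496, 200, 5), (496, 202, 16), (498, 202, 16), (500, 202, 7)]
```

View pics/w18c.png

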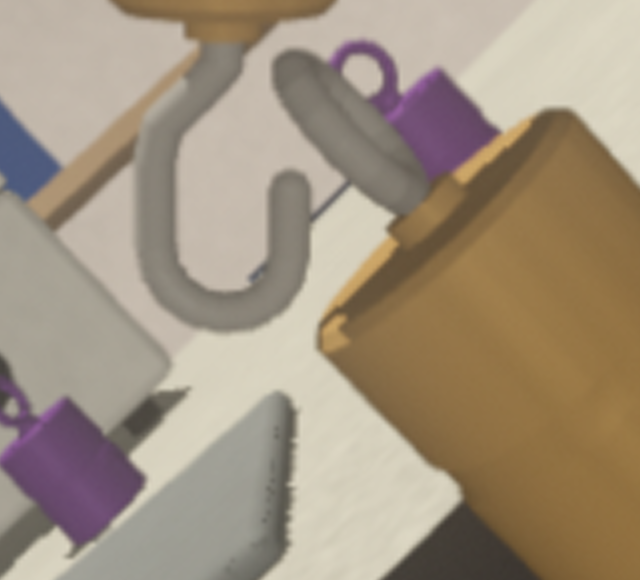

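It's unhooked: the hook at (225,260) is clear of the eye at (345,130) and the large mass still stands. That was my last picture view (12 used), so checks from here are numeric. I'll lift away and compute the white-tub pose.

Emit:
play_rows --delta_pos '[[-0.0041, 0.0043, -0.0007], [-0.0041, 0.0043, -0.0007], [-0.0041, 0.0043, -0.0007], [-0.0041, 0.0043, -0.0007], [-0.007, 0.007, -0.0015], [-0.01, 0.01, -0.002], [-0.012, 0.0115, -0.0026], [-0.012, 0.0115, -0.0026]]' --rot '[[0, 0, 0], [0, 0, 0], [0, 0, 0], [0, 0, 0], [0, 0, 0], [0, 0, 0], [0, 0, 0], [0, 0, 0]]'

```text
t: 16.25
position: [0.4956, -0.0253, 0.186]
eef_rot: [0.596, 0.703, 0.287, -0.261]
contact_force: [1.0, -0.3, -1.8]
width: 0.0245
```

```bash
python3 - <<'E'
from h import *
st()
im,W=wrist('pics/w19.png'); print('large',fitlarge(im,W,(.5083,-.0455)))
D=np.load('top0.npz'); W=D['W']; im0=D['im']; c=viewer.calibration('top'); z=W[...,2]
for nm,(u0,u1,v0,v1) in {'blue':(150,210,175,245),'white':(206,262,175,240)}.items():
    m=np.zeros(z.shape,np.uint8); m[v0:v1,u0:u1]=(z[v0:v1,u0:u1]>.033)&(z[v0:v1,u0:u1]<.056)
    m=cv2.morphologyEx(m,cv2.MORPH_CLOSE,np.ones((3,3)))
    n,l,s,ce=cv2.connectedComponentsWithStats(m); i=1+s[1:,4].argmax()
    w=W[(l==i)][:,:2]; 
    r=cv2.minAreaRect((w*1000).astype(np.float32)); q=np.percentile(w,[2,98],axis=0)
    ys_,xs_=np.where(l==i); pr=cv2.minAreaRect(np.c_[xs_,ys_].astype(np.float32)); 
    print(nm,s[i],r,'pct',q,'mid',q.mean(0),'px',pr,'->',plane(c,*pr[0],.045))
hsv=cv2.cvtColor(im0,cv2.COLOR_BGR2HSV).astype(int); b=(hsv[...,0]>8)&(hsv[...,0]<28)&(hsv[...,1]>100)&(hsv[...,2]>60)
m=b&(z>.012)&(z<.05); m[:,:208]=0; m[:,262:]=0; m[:178]=0;m[240:]=0
w=W[m]; print('spare small',cv2.minAreaRect((w[:,:2]*1000).astype(np.float32)),cv2.fitLine((w[:,:2]*1000).astype(np.float32),2,0,.01,.01).ravel())
Q=frame(0,64.5,180); print(Q.as_matrix(), Q.apply([.9,.02,.43]))
E
```

```text
t 16.25 p [ 0.4956 -0.0253  0.186 ] z [-0.0242 -0.988  -0.1528] y [ 0.7153 -0.1239  0.6878] q [ 0.5109  0.9385  1.8734 -1.0163  1.5894  2.0583] F [ 1.0079 -0.3196 -1.786 ] w 0.0245
large [ 0.5083 -0.0455]
blue [157 184  45  52 544] ((512.74755859375, 375.2677001953125), (178.7093505859375, 153.74794006347656), 4.5137457847595215) pct [[nan nan]
 [nan nan]] mid [nan nan] px ((178.51620483398438, 209.3241729736328), (49.83774185180664, 43.245975494384766), 87.1375961303711) -> [0.5117 0.3756 0.045 ]
white [210 181  46  52 399] ((522.726806640625, 182.6257781982422), (179.54515075683594, 153.88038635253906), 3.896787643432617) pct [[0.4308 0.1044]
 [0.6134 0.2609]] mid [0.5221 0.1827] px ((232.43365478515625, 206.50445556640625), (49.490135192871094, 42.971275329589844), 86.18592071533203) -> [0.5219 0.1829 0.045 ]
spare small ((511.4057922363281, 224.56495666503906), (44.939613342285156, 18.736480712890625), 1.960569977760315) [  0.9998   0.0175 510.7661 224.0715]
[[ 0.9026  0.      0.4305]
 [ 0.     -1.      0.    ]
 [ 0.4305  0.     -0.9026]] [ 0.9974 -0.02   -0.0007]
```

```bash
python3 - <<'E'
from h import *
Q=frame(4,64.5,180); mid=np.array([.5185,.1605,.0185]); tcp=mid-Q.apply([.001,.001,.013]); print(tcp)
plan([((.50,.09,.235),Q),(tcp+[0,0,.12],Q)],smax=.04,rmax=.11)
E
```

```text
[0.5119 0.161  0.0298]
rows 0-7: delta_pos [[-0.0012, 0.0012, -0.0071], [-0.0007, 0.0008, -0.0072], [-0.0002, 0.0003, -0.0073], [0.0002, -0.0002, -0.0073], [0.0006, -0.0007, -0.0073], [0.001, -0.0013, -0.0071], [0.0013, -0.0018, -0.007], [0.0016, -0.0024, -0.0067]] rot [[0.069, 0.058, 0.052], [0.069, 0.058, 0.052], [0.069, 0.058, 0.052], [0.069, 0.058, 0.052], [0.069, 0.058, 0.052], [0.069, 0.058, 0.052], [0.069, 0.058, 0.052], [0.069, 0.058, 0.052]]
rows 8-15: delta_pos [[0.0018, -0.0029, -0.0065], [0.002, -0.0034, -0.0061], [0.0022, -0.004, -0.0057], [0.0023, -0.0045, -0.0053], [0.0023, -0.0049, -0.0049], [0.0023, -0.0054, -0.0044], [0.0023, -0.0058, -0.0039], [0.0022, -0.0061, -0.0033]] rot [[0.069, 0.058, 0.052], [0.069, 0.058, 0.052], [0.069, 0.058, 0.052], [0.069, 0.058, 0.052], [0.069, 0.058, 0.052], [0.069, 0.058, 0.052], [0.069, 0.058, 0.052], [0.069, 0.058, 0.052]]
rows 16-19: delta_pos [[0.002, -0.0065, -0.0027], [-0.0071, -0.0233, 0.0281], [-0.0071, -0.0233, 0.0281], [-0.0071, -0.0233, 0.0281]] rot [[0.069, 0.058, 0.052], [0.0, 0.0, 0.0], [0.0, 0.0, 0.0], [0.0, 0.0, 0.0]]
```

Emit:
play_rows --delta_pos '[[-0.0012, 0.0012, -0.0071], [-0.0007, 0.0008, -0.0072], [-0.0002, 0.0003, -0.0073], [0.0002, -0.0002, -0.0073], [0.0006, -0.0007, -0.0073], [0.001, -0.0013, -0.0071], [0.0013, -0.0018, -0.007], [0.0016, -0.0024, -0.0067]]' --rot '[[0.069, 0.058, 0.052], [0.069, 0.058, 0.052], [0.069, 0.058, 0.052], [0.069, 0.058, 0.052], [0.069, 0.058, 0.052], [0.069, 0.058, 0.052], [0.069, 0.058, 0.052], [0.069, 0.058, 0.052]]'

```text
t: 17.1
position: [0.4976, 0.0293, 0.2071]
eef_rot: [0.343, 0.92, 0.185, -0.036]
contact_force: [-0.1, -0.6, -3.3]
width: 0.0246
```

Emit:
play_rows --delta_pos '[[0.0018, -0.0029, -0.0065], [0.002, -0.0034, -0.0061], [0.0022, -0.004, -0.0057], [0.0023, -0.0045, -0.0053], [0.0023, -0.0049, -0.0049], [0.0023, -0.0054, -0.0044], [0.0023, -0.0058, -0.0039], [0.0022, -0.0061, -0.0033]]' --rot '[[0.069, 0.058, 0.052], [0.069, 0.058, 0.052], [0.069, 0.058, 0.052], [0.069, 0.058, 0.052], [0.069, 0.058, 0.052], [0.069, 0.058, 0.052], [0.069, 0.058, 0.052], [0.069, 0.058, 0.052]]'

```text
t: 17.9
position: [0.4992, 0.083, 0.2291]
eef_rot: [0.034, 0.979, 0.051, 0.195]
contact_force: [-0.4, 1.0, -3.0]
width: 0.0245
```

```bash
python3 - <<'E'
from h import *
st()
Q=frame(4,64.5,180); tcp=np.array([.5119,.161,.0298])
plan([(tcp+[0,0,.11],Q)],smax=.03,rmax=.11)
E
```

```text
t 17.9 p [0.4992 0.083  0.2291] z [ 0.3848 -0.0459 -0.9218] y [ 0.0864 -0.9926  0.0855] q [ 0.184   0.1834  2.2379 -0.3368  0.3571  1.9456] F [-0.4171  1.0358 -3.0274] w 0.0245
rows 0-3: delta_pos [[-0.0033, -0.021, 0.0209], [-0.0039, -0.0206, 0.0212], [-0.0044, -0.0201, 0.0215], [-0.005, -0.0197, 0.0218]] rot [[0.018, 0.014, 0.013], [0.018, 0.014, 0.013], [0.018, 0.014, 0.013], [0.018, 0.014, 0.013]]
```

Emit:
play_rows --delta_pos '[[-0.0033, -0.021, 0.0209], [-0.0039, -0.0206, 0.0212], [-0.0044, -0.0201, 0.0215], [-0.005, -0.0197, 0.0218], [0, 0, 0]]' --rot '[[0.018, 0.014, 0.013], [0.018, 0.014, 0.013], [0.018, 0.014, 0.013], [0.018, 0.014, 0.013], [0, 0, 0]]'

```text
t: 18.4
position: [0.5111, 0.1403, 0.1594]
eef_rot: [0.007, 0.976, 0.037, 0.215]
contact_force: [-0.0, 0.4, -2.3]
width: 0.0246
```

```bash
python3 - <<'E'
from h import *
st()
# fit planar geometry from logged states: wrist centre = p - dt*z ; r,z of wrist vs q2,q3
q=[(.4808,1.5968),(.4889,1.679),(.7007,1.8111),(.7484,1.8448),(.8427,1.8559),(1.0494,1.8513),(.9385,1.8734),(.1834,2.2379),(.7094,1.9492)]
P=np.array([(.2079,.6155,.2558),(.5305,.106,.3273),(.5761,-.1618,.2469),(.5798,-.238,.2119),(.5071,-.0229,.1522),(.4778,-.0058,.1135),(.4956,-.0253,.186),(.4992,.083,.2291),(.5351,-.2342,.2148)])
zz=np.array([(0,0,-1),(.0279,-.7207,-.6927),(-.0773,-.9006,-.4276),(-.0769,-.903,-.4227),(-.0771,-.9028,-.423),(-.0326,-.9835,-.1778),(-.0242,-.988,-.1528),(.3848,-.0459,-.9218),(-.0772,-.9029,-.4228)])
p,r,o=pose(); q.append(tuple(o['joint_positions'][1:3])); P=np.vstack([P,p]); zz=np.vstack([zz,r.as_matrix()[:,2]]); q=np.array(q)
def wr(x,q): a1,d1,a2,a3,off=x; t=q[:,0]; f=q[:,0]+q[:,1]+off; return np.c_[a1+a2*np.sin(t)+a3*np.sin(f), d1+a2*np.cos(t)+a3*np.cos(f)]
def res(x):
    w=P-x[5]*zz; return (wr(x[:5],q)-np.c_[np.hypot(w[:,0],w[:,1]),w[:,2]]).ravel()
s=least_squares(res,[0.05,.4,.4,.4,0,.2]); print(s.x,np.abs(s.fun).max())
for nm,Q in (('out',frame(4,64.5,180)),('in',frame(184,64.5,180))):
    t=np.array([.5185,.1605,.0185])-Q.apply([.001,.001,.013]); w=t-s.x[5]*Q.as_matrix()[:,2]
    k=least_squares(lambda a:(wr(s.x[:5],a[None])-[np.hypot(w[0],w[1]),w[2]]).ravel(),[.6,1.9]); az=np.arctan2(w[1],w[0]); f=k.x.sum(); fd=np.array([np.sin(f)*np.cos(az),np.sin(f)*np.sin(az),np.cos(f)])
    print(nm,k.x,k.cost,'q5~',np.arccos(fd@Q.as_matrix()[:,2]))
E
```

```text
t 18.4 p [0.5111 0.1403 0.1594] z [ 0.4204  0.0024 -0.9073] y [ 0.0699 -0.9971  0.0297] q [ 0.2872  0.3471  2.2891 -0.9363  0.1455  2.6878] F [-0.0137  0.4247 -2.2965] w 0.0246
[0.0012 0.3177 0.5956 0.4456 0.0718 0.3463] 0.00016435398780761945
out [0.6628 2.3498] 1.69944466981119e-20 q5~ 0.3251374166337931
in [0.8459 1.634 ] 3.717507015854018e-28 q5~ 1.1020800126457098
```

The outward lean comes too close to the wrist singularity (q5 ≈ 0.15 and falling). Fitting the arm geometry shows that with the hook pointing at the robot q5 ≈ 1.1, which is comfortable. I'll rise, turn it half round and lay it that way.

```bash
python3 - <<'E'
from h import *
Q=frame(184,64.5,180); t=np.array([.5255,.1610,.0185])-Q.apply([.001,.001,.013]); print(t)
u=np.array([.51,.145,.25])
plan([(u,frame(4,90,180)),(u,frame(64,90,180)),(u,frame(124,90,180)),(u,frame(184,90,180)),(t+[0,0,.12],Q)],rmax=.14)
E
```

```text
[0.5321 0.1605 0.0298]
rows 0-7: delta_pos [[0.0093, -0.0005, -0.0207], [0.0071, -0.0007, -0.0215], [0.0047, -0.0008, -0.0222], [0.0023, -0.001, -0.0225], [0.0, 0.0, 0.0], [0.0, 0.0, 0.0], [0.0, 0.0, 0.0], [0.0, 0.0, 0.0]] rot [[0.007, -0.108, 0.002], [0.007, -0.108, 0.002], [0.007, -0.108, 0.002], [0.007, -0.108, 0.002], [0.0, 0.0, -0.131], [0.0, 0.0, -0.131], [0.0, 0.0, -0.131], [0.0, 0.0, -0.131]]
rows 8-15: delta_pos [[0.0, 0.0, 0.0], [0.0, 0.0, 0.0], [0.0, 0.0, 0.0], [0.0, 0.0, 0.0], [0.0, 0.0, 0.0], [0.0, 0.0, 0.0], [0.0, 0.0, 0.0], [0.0, 0.0, 0.0]] rot [[0.0, 0.0, -0.131], [0.0, 0.0, -0.131], [0.0, 0.0, -0.131], [0.0, 0.0, -0.131], [0.0, 0.0, -0.131], [0.0, 0.0, -0.131], [0.0, 0.0, -0.131], [0.0, 0.0, -0.131]]
rows 16-23: delta_pos [[0.0, 0.0, 0.0], [0.0, 0.0, 0.0], [0.0, 0.0, 0.0], [0.0, 0.0, 0.0], [0.0, 0.0, 0.0], [0.0, 0.0, 0.0], [0.0, 0.0, 0.0], [0.0, 0.0, 0.0]] rot [[0.0, 0.0, -0.131], [0.0, 0.0, -0.131], [0.0, 0.0, -0.131], [0.0, 0.0, -0.131], [0.0, 0.0, -0.131], [0.0, 0.0, -0.131], [0.0, 0.0, -0.131], [0.0, 0.0, -0.131]]
rows 24-31: delta_pos [[0.0, 0.0, 0.0], [0.0, 0.0, 0.0], [0.0, 0.0, 0.0], [0.0, 0.0, 0.0], [-0.0058, 0.0035, 0.025], [-0.0085, 0.0035, 0.0243], [-0.0112, 0.0035, 0.0232], [-0.0137, 0.0035, 0.0218]] rot [[0.0, 0.0, -0.131], [0.0, 0.0, -0.131], [0.0, 0.0, -0.131], [0.0, 0.0, -0.131], [-0.0, 0.111, 0.0], [-0.0, 0.111, 0.0], [-0.0, 0.111, 0.0], [-0.0, 0.111, 0.0]]
```

Emit:
play_rows --delta_pos '[[0.0093, -0.0005, -0.0207], [0.0071, -0.0007, -0.0215], [0.0047, -0.0008, -0.0222], [0.0023, -0.001, -0.0225], [0, 0, 0]]' --rot '[[0.007, -0.108, 0.002], [0.007, -0.108, 0.002], [0.007, -0.108, 0.002], [0.007, -0.108, 0.002], [0, 0, 0]]'

```text
t: 18.9
position: [0.5147, 0.1274, 0.2203]
eef_rot: [0.027, 0.995, 0.023, 0.095]
contact_force: [2.2, 0.9, -2.5]
width: 0.0246
```

Emit:
play_rows --delta_pos '[[0, 0, 0], [0, 0, 0], [0, 0, 0], [0, 0, 0], [0, 0, 0], [0, 0, 0], [0, 0, 0], [0, 0, 0]]' --rot '[[0, 0, -0.131], [0, 0, -0.131], [0, 0, -0.131], [0, 0, -0.131], [0, 0, -0.131], [0, 0, -0.131], [0, 0, -0.131], [0, 0, -0.131]]'

```text
t: 19.7
position: [0.5124, 0.1261, 0.2162]
eef_rot: [0.073, 0.848, 0.52, 0.068]
contact_force: [0.4, -0.1, -1.9]
width: 0.0244
```

Emit:
play_rows --delta_pos '[[0, 0, 0], [0, 0, 0], [0, 0, 0], [0, 0, 0], [0, 0, 0], [0, 0, 0], [0, 0, 0], [0, 0, 0]]' --rot '[[0, 0, -0.131], [0, 0, -0.131], [0, 0, -0.131], [0, 0, -0.131], [0, 0, -0.131], [0, 0, -0.131], [0, 0, -0.131], [0, 0, -0.131]]'

```text
t: 20.5
position: [0.5124, 0.1261, 0.2163]
eef_rot: [0.097, 0.474, 0.875, 0.023]
contact_force: [0.2, 0.1, -1.8]
width: 0.0246
```

```bash
python3 - <<'E'
from h import *
st()
Q=frame(184,64.5,180); t=np.array([.5255,.1610,.0185])-Q.apply([.001,.001,.013])
u=np.array([.51,.145,.25])
plan([(u,frame(184,90,180)),(t+[0,0,.10],Q)],rmax=.14,smax=.03)
E
```

```text
t 20.5 p [0.5124 0.1261 0.2163] z [ 0.1914 -0.0522 -0.9801] y [0.825  0.5495 0.1318] q [ 0.248   0.2913  2.0504 -0.166   0.6321 -0.2039] F [ 0.1789  0.0954 -1.819 ] w 0.0246
rows 0-7: delta_pos [[0.0015, 0.0016, -0.0043], [0.0014, 0.0018, -0.0043], [0.0013, 0.0019, -0.0043], [0.0011, 0.0021, -0.0042], [0.0009, 0.0022, -0.0042], [0.0007, 0.0023, -0.0042], [0.0005, 0.0023, -0.0042], [0.0003, 0.0024, -0.0042]] rot [[0.005, 0.026, -0.132], [0.005, 0.026, -0.132], [0.005, 0.026, -0.132], [0.005, 0.026, -0.132], [0.005, 0.026, -0.132], [0.005, 0.026, -0.132], [0.005, 0.026, -0.132], [0.005, 0.026, -0.132]]
rows 8-12: delta_pos [[-0.0046, 0.0028, 0.024], [-0.0067, 0.0028, 0.0235], [-0.0088, 0.0028, 0.0228], [-0.0108, 0.0028, 0.022], [-0.0127, 0.0028, 0.0209]] rot [[-0.0, 0.089, 0.0], [-0.0, 0.089, 0.0], [-0.0, 0.089, 0.0], [-0.0, 0.089, 0.0], [-0.0, 0.089, 0.0]]
```

Emit:
play_rows --delta_pos '[[0.0015, 0.0016, -0.0043], [0.0014, 0.0018, -0.0043], [0.0013, 0.0019, -0.0043], [0.0011, 0.0021, -0.0042], [0.0009, 0.0022, -0.0042], [0.0007, 0.0023, -0.0042], [0.0005, 0.0023, -0.0042], [0.0003, 0.0024, -0.0042]]' --rot '[[0.005, 0.026, -0.132], [0.005, 0.026, -0.132], [0.005, 0.026, -0.132], [0.005, 0.026, -0.132], [0.005, 0.026, -0.132], [0.005, 0.026, -0.132], [0.005, 0.026, -0.132], [0.005, 0.026, -0.132]]'

```text
t: 21.3
position: [0.5105, 0.1453, 0.2501]
eef_rot: [-0.001, -0.033, 0.999, 0.002]
contact_force: [-0.0, 1.0, -2.5]
width: 0.0243
```

Emit:
play_rows --delta_pos '[[-0.0046, 0.0028, 0.024], [-0.0067, 0.0028, 0.0235], [-0.0088, 0.0028, 0.0228], [-0.0108, 0.0028, 0.022], [-0.0127, 0.0028, 0.0209], [0, 0, 0]]' --rot '[[0, 0.089, 0], [0, 0.089, 0], [0, 0.089, 0], [0, 0.089, 0], [0, 0.089, 0], [0, 0, 0]]'

```text
t: 21.9
position: [0.5321, 0.1606, 0.1249]
eef_rot: [-0.225, -0.03, 0.974, -0.005]
contact_force: [-0.1, -0.1, -3.3]
width: 0.0243
```

```bash
python3 - <<'E'
from h import *
st()
p,r,o=pose(); im,W=brass('pics/w20.png')
hsv=cv2.cvtColor(im,cv2.COLOR_BGR2HSV).astype(int); m=(hsv[...,0]>8)&(hsv[...,0]<28)&(hsv[...,1]>100)&(hsv[...,2]>50)
w=W[m&(W[...,2]<.06)&(W[...,2]>.005)]; print('spare?',w.shape,np.nanmedian(w,0) if len(w) else '')
print('hook dir',r.apply([.9,.02,.43]))
Q=frame(184,64.5,180); t=np.array([.5255,.1610,.0185])-Q.apply([.001,.001,.013])
plan([(t+[0,0,.03],Q),(t+[0,0,.003],Q)],smax=.02)
E
```

```text
t 21.9 p [0.5321 0.1606 0.1249] z [-0.4384 -0.0226 -0.8985] y [-0.0602  0.9982  0.0043] q [ 0.1984  0.7313  1.584   0.0672  1.2771 -1.4678] F [-0.077  -0.0937 -3.2879] w 0.0243
[ 254  217   59  114 5892] [0.5278 0.1597 0.1251] [0.5044 0.1476 0.1171] [0.5503 0.1719 0.1278]
[ 352  225   33   62 1843] [0.5135 0.2212 0.0267] [0.4916 0.2113 0.0177] [0.5357 0.2348 0.0296]
spare? (6890, 3) [0.5138 0.2234 0.0282]
hook dir [-0.9968 -0.0401  0.0088]
rows 0-5: delta_pos [[-0.0073, -0.0001, 0.0152], [-0.0073, -0.0, 0.0152], [-0.0072, -0.0, 0.0152], [-0.0072, -0.0, 0.0152], [-0.0058, -0.0, 0.0122], [-0.0058, -0.0, 0.0122]] rot [[0.002, -0.001, -0.002], [0.002, -0.001, -0.002], [0.002, -0.001, -0.002], [0.002, -0.001, -0.002], [0.0, 0.0, 0.0], [0.0, 0.0, 0.0]]
```

Emit:
play_rows --delta_pos '[[-0.0073, 0, 0.0152], [-0.0073, 0, 0.0152], [-0.0072, 0, 0.0152], [-0.0072, 0, 0.0152], [-0.0058, 0, 0.0122], [-0.0058, 0, 0.0122], [0, 0, 0]]' --rot '[[0.002, -0.001, -0.002], [0.002, -0.001, -0.002], [0.002, -0.001, -0.002], [0.002, -0.001, -0.002], [0, 0, 0], [0, 0, 0], [0, 0, 0]]'

```text
t: 22.65
position: [0.5321, 0.1598, 0.0336]
eef_rot: [-0.221, -0.034, 0.975, -0.009]
contact_force: [-0.5, -0.0, -1.8]
width: 0.0249
```

Emit:
play_rows --delta_pos '[[-0.0006, 0, 0.0013], [0, 0, 0]]' --rot '[[0, 0, 0], [0, 0, 0]]'

```text
t: 22.85
position: [0.5334, 0.16, 0.0343]
eef_rot: [-0.219, -0.034, 0.975, -0.009]
contact_force: [-0.0, 0.1, -2.6]
width: 0.024
```

Emit:
play_rows --delta_pos '[[-0.0006, 0, 0.0013], [0, 0, 0]]' --rot '[[0, 0, 0], [0, 0, 0]]'

```text
t: 23.05
position: [0.5333, 0.16, 0.0329]
eef_rot: [-0.219, -0.034, 0.975, -0.009]
contact_force: [-0.2, 0.6, -2.3]
width: 0.0243
```

Emit:
play_rows --delta_pos '[[-0.0006, 0, 0.0013], [0, 0, 0]]' --rot '[[0, 0, 0], [0, 0, 0]]'

```text
t: 23.25
position: [0.5331, 0.16, 0.0312]
eef_rot: [-0.219, -0.034, 0.975, -0.009]
contact_force: [0.1, -0.1, -1.9]
width: 0.0243
```

Emit:
play_rows --delta_pos '[[-0.0005, 0, 0.001], [0, 0, 0]]' --rot '[[0, 0, 0], [0, 0, 0]]'

```text
t: 23.45
position: [0.5331, 0.16, 0.03]
eef_rot: [-0.22, -0.034, 0.975, -0.009]
contact_force: [-0.5, -0.1, -2.5]
width: 0.0244
```

Emit:
play_rows --delta_pos '[[-0.0005, 0, 0.001], [0, 0, 0]]' --rot '[[0, 0, 0], [0, 0, 0]]'

```text
t: 23.65
position: [0.5332, 0.16, 0.029]
eef_rot: [-0.219, -0.034, 0.975, -0.009]
contact_force: [0.4, 0.2, -0.3]
width: 0.0242
```

Touching the floor. Release and withdraw upward.

Emit:
play_rows --delta_pos '[[0, 0, 0], [0, 0, 0], [0, 0, 0], [0, 0, 0], [0, 0, 0]]' --rot '[[0, 0, 0], [0, 0, 0], [0, 0, 0], [0, 0, 0], [0, 0, 0]]' --claw 0.55

```text
t: 24.15
position: [0.5332, 0.1598, 0.0291]
eef_rot: [-0.219, -0.034, 0.975, -0.009]
contact_force: [0.9, -1.4, 3.2]
width: 0.0465
```

Emit:
play_rows --delta_pos '[[0, 0, -0.006], [0, 0, -0.012], [0, 0, -0.02], [0, 0, -0.03], [0, 0, -0.03], [0, 0, -0.03], [0, 0, -0.03], [0, 0, 0]]' --rot '[[0, 0, 0], [0, 0, 0], [0, 0, 0], [0, 0, 0], [0, 0, 0], [0, 0, 0], [0, 0, 0], [0, 0, 0]]'

```text
t: 24.95
position: [0.604, 0.1656, 0.1761]
eef_rot: [-0.216, -0.034, 0.976, -0.008]
contact_force: [0.7, 0.4, 0.1]
width: 0.047
```

```bash
python3 - <<'E'
from h import *
st(); im,W=wrist('pics/w21.png')
hsv=cv2.cvtColor(im,cv2.COLOR_BGR2HSV).astype(int); m=(hsv[...,0]>8)&(hsv[...,0]<28)&(hsv[...,1]>100)&(hsv[...,2]>50)&(W[...,2]<.06)
n,l,s,ce=cv2.connectedComponentsWithStats(m.astype(np.uint8))
for i in range(1,n):
    if s[i,4]>300: w=W[l==i]; print(s[i],np.nanmedian(w,0),np.nanpercentile(w,1,axis=0),np.nanpercentile(w,99,axis=0))
im,W,c=cloud('side'); cv2.imwrite('pics/s21.png',im)
hsv=cv2.cvtColor(im,cv2.COLOR_BGR2HSV).astype(int); m=(hsv[...,0]>8)&(hsv[...,0]<28)&(hsv[...,1]>110)&(hsv[...,2]>70)
n,l,s,ce=cv2.connectedComponentsWithStats(m.astype(np.uint8))
for i in range(1,n):
    if s[i,4]>25: w=W[l==i]; print('side',s[i],np.nanmedian(w,0),np.nanpercentile(w,2,axis=0),np.nanpercentile(w,98,axis=0))
E
```

```text
t 24.95 p [0.604  0.1656 0.1761] z [-0.421  -0.031  -0.9065] y [-0.0695  0.9976 -0.0018] q [ 0.1915  0.7543  1.3717  0.0501  1.4489 -1.4655] F [0.6972 0.413  0.0698] w 0.047
[403   5  87  69 547] [0.3028 0.3344 0.0153] [0.2755 0.297  0.0094] [0.3534 0.4063 0.02  ]
[  63  131   53   50 1740] [ 0.5125 -0.0342  0.0465] [ 0.4717 -0.0972  0.0032] [ 0.5283 -0.0248  0.0528]
[ 340  152   26   50 1155] [0.514  0.2217 0.0268] [0.4919 0.2113 0.0185] [0.535  0.2346 0.0296]
[ 270  163   26   53 1228] [0.531  0.1591 0.0267] [0.5081 0.1477 0.0192] [0.5523 0.1707 0.0296]
[484 217  30  40 799] [0.5647 0.3623 0.0495] [0.547  0.3493 0.0453] [0.5835 0.3827 0.0529]
[389 350  28  25 445] [0.6806 0.2737 0.042 ] [0.6773 0.264  0.0095] [0.6866 0.2837 0.0545]
side [256 152  11  16 129] [0.5585 0.3548 0.0456] [0.5455 0.3476 0.0122] [0.5796 0.3778 0.0567]
side [302 163  17   8  80] [0.6988 0.2604 0.0512] [0.677  0.2519 0.0409] [0.7286 0.2742 0.0592]
side [176 167  22  30 141] [0.3101 0.3497 0.0207] [0.2696 0.2951 0.0094] [0.3476 0.407  0.0262]
side [250 190  15   9  92] [0.5098 0.2164 0.0272] [0.4898 0.2101 0.0133] [0.5336 0.2264 0.034 ]
side [260 202  16  10 102] [0.5265 0.1523 0.0273] [0.5047 0.1444 0.0142] [0.5491 0.1619 0.035 ]
side [272 247  16  22 235] [ 0.5006 -0.0554  0.0511] [ 0.4873 -0.0653  0.0075] [ 0.5238 -0.0197  0.0564]
```

The small mass lies in the white tub at (0.530, 0.159); the spare is unmoved at (0.514, 0.222). The large one still stands on the mat at (0.508, −0.0455) with its top at z≈0.053. Next I grasp it from above.

```bash
python3 - <<'E'
from h import *
Q=frame(184,89.99,180)
plan([((.56,.06,.18),Q),((.5085,-.0455,.15),Q)],smax=.03,rmax=.12)
E
```

```text
rows 0-7: delta_pos [[0.0117, -0.0255, 0.0036], [0.012, -0.0255, 0.0022], [0.0122, -0.0255, 0.0009], [0.0122, -0.0255, -0.0005], [0.0117, -0.0203, 0.006], [0.0117, -0.0203, 0.006], [0.0117, -0.0203, 0.006], [0.0117, -0.0203, 0.006]] rot [[-0.001, -0.11, -0.0], [-0.001, -0.11, -0.0], [-0.001, -0.11, -0.0], [-0.001, -0.11, -0.0], [0.0, 0.0, 0.0], [0.0, 0.0, 0.0], [0.0, 0.0, 0.0], [0.0, 0.0, 0.0]]
rows 8-8: delta_pos [[0.0117, -0.0203, 0.006]] rot [[0.0, 0.0, 0.0]]
```

Emit:
play_rows --delta_pos '[[0.0117, -0.0255, 0.0036], [0.012, -0.0255, 0.0022], [0.0122, -0.0255, 0.0009], [0.0122, -0.0255, -0.0005], [0.0117, -0.0203, 0.006], [0.0117, -0.0203, 0.006], [0.0117, -0.0203, 0.006], [0.0117, -0.0203, 0.006]]' --rot '[[-0.001, -0.11, 0], [-0.001, -0.11, 0], [-0.001, -0.11, 0], [-0.001, -0.11, 0], [0, 0, 0], [0, 0, 0], [0, 0, 0], [0, 0, 0]]' --claw 1

```text
t: 25.85
position: [0.5169, -0.0248, 0.1545]
eef_rot: [-0.002, -0.035, 0.999, 0.001]
contact_force: [0.1, -0.3, -0.4]
width: 0.0854
```

Emit:
play_rows --delta_pos '[[0.0117, -0.0203, 0.006], [0, 0, 0]]' --rot '[[0, 0, 0], [0, 0, 0]]'

```text
t: 26.05
position: [0.5054, -0.0467, 0.148]
eef_rot: [-0.003, -0.034, 0.999, 0.001]
contact_force: [0.2, 0.9, -0.5]
width: 0.0853
```

```bash
python3 - <<'E'
from h import *
st(); im,W=wrist('pics/w22.png')
z=W[...,2]; hsv=cv2.cvtColor(im,cv2.COLOR_BGR2HSV).astype(int)
m=(hsv[...,0]>8)&(hsv[...,0]<28)&(hsv[...,1]>90)&(abs(z-.051)<.004)&(np.linalg.norm(W[...,:2]-[.508,-.0455],axis=-1)<.035)
w=W[m]; print(m.sum(),'disc',cv2.minEnclosingCircle((w[:,:2]*1000).astype(np.float32)),np.nanmedian(w,0)); print('side fit',fitlarge(im,W,(.508,-.0455)))
p=pose()[0]; Q=frame(184,89.99,180)
c=np.array([.5083,-.0455]); plan([((c[0],c[1],.09),Q),((c[0],c[1],.038),Q)],smax=.03)
E
```

```text
t 26.05 p [ 0.5054 -0.0467  0.148 ] z [-0.0067  0.0012 -1.    ] y [-0.0673  0.9977  0.0016] q [-0.152   0.4351  2.0182  0.0003  0.695  -1.7904] F [ 0.1747  0.8755 -0.5058] w 0.0853
1977 disc ((508.399658203125, -45.076210021972656), 20.178133010864258) [ 0.5042 -0.0455  0.0505]
side fit [ 0.5087 -0.0451]
rows 0-3: delta_pos [[-0.001, 0.0001, 0.0292], [-0.001, 0.0001, 0.0292], [-0.0, -0.0, 0.026], [-0.0, -0.0, 0.026]] rot [[0.001, -0.003, -0.001], [0.001, -0.003, -0.001], [0.0, 0.0, 0.0], [0.0, 0.0, 0.0]]
```

Emit:
play_rows --delta_pos '[[-0.001, 0.0003, 0.0292], [-0.001, 0.0003, 0.0292], [0, 0, 0.026], [0, 0, 0.026], [0, 0, 0]]' --rot '[[0.001, -0.003, -0.001], [0.001, -0.003, -0.001], [0, 0, 0], [0, 0, 0], [0, 0, 0]]'

```text
t: 26.6
position: [0.5083, -0.0436, 0.0363]
eef_rot: [-0.001, -0.036, 0.999, 0.0]
contact_force: [-0.3, 0.1, 0.8]
width: 0.0853
```

Emit:
play_rows --delta_pos '[[0, 0, 0], [0, 0, 0], [0, 0, 0], [0, 0, 0], [0, 0, 0], [0, 0, 0]]' --rot '[[0, 0, 0], [0, 0, 0], [0, 0, 0], [0, 0, 0], [0, 0, 0], [0, 0, 0]]' --claw 0 --newtons 50

```text
t: 27.2
position: [0.5108, -0.0445, 0.0402]
eef_rot: [0.003, -0.035, 0.999, -0.001]
contact_force: [-1.3, 2.6, 12.1]
width: 0.0389
```

Emit:
play_rows --delta_pos '[[0, 0, -0.01], [0, 0, -0.025], [0, 0, -0.04], [0, 0, -0.04], [0, 0, -0.02], [0, 0, 0]]' --rot '[[0, 0, 0], [0, 0, 0], [0, 0, 0], [0, 0, 0], [0, 0, 0], [0, 0, 0]]'

```text
t: 27.8
position: [0.5112, -0.0447, 0.1774]
eef_rot: [0.004, -0.035, 0.999, -0.001]
contact_force: [0.8, 0.3, -5.6]
width: 0.0387
```

```bash
python3 - <<'E'
from h import *
st(); Q=frame(184,89.99,180); Qb=frame(183.5,89.99,180)
a=np.radians(3.5); c=np.array([.512,.3755])+np.array([np.cos(a),np.sin(a)])*-.042; print('target',c)
plan([((.55,.16,.19),Q),((c[0],c[1],.16),Qb)],smax=.035,rmax=.12)
E
```

```text
t 27.8 p [ 0.5112 -0.0447  0.1774] z [ 0.0088 -0.0015 -1.    ] y [-0.0709  0.9975 -0.0021] q [-0.1461  0.3902  1.9936 -0.0003  0.7488 -1.7876] F [ 0.7934  0.3006 -5.6103] w 0.0387
target [0.4701 0.3729]
rows 0-7: delta_pos [[-0.0089, 0.0336, -0.0021], [-0.0089, 0.0336, -0.0021], [-0.0089, 0.0336, -0.0021], [-0.0089, 0.0336, -0.0021], [-0.0089, 0.0336, -0.0021], [-0.0088, 0.0336, -0.0021], [0.0093, 0.0311, 0.0043], [0.0093, 0.0311, 0.0043]] rot [[-0.0, 0.001, 0.0], [-0.0, 0.001, 0.0], [-0.0, 0.001, 0.0], [-0.0, 0.001, 0.0], [-0.0, 0.001, 0.0], [-0.0, 0.001, 0.0], [-0.0, -0.0, 0.001], [-0.0, -0.0, 0.001]]
rows 8-12: delta_pos [[0.0093, 0.0311, 0.0043], [0.0094, 0.0311, 0.0043], [0.0094, 0.0311, 0.0043], [0.0095, 0.0311, 0.0043], [0.0095, 0.0311, 0.0043]] rot [[-0.0, -0.0, 0.001], [-0.0, -0.0, 0.001], [-0.0, -0.0, 0.001], [-0.0, -0.0, 0.001], [-0.0, -0.0, 0.001]]
```

Emit:
play_rows --delta_pos '[[-0.0089, 0.0336, -0.0021], [-0.0089, 0.0336, -0.0021], [-0.0089, 0.0336, -0.0021], [-0.0089, 0.0336, -0.0021], [-0.0089, 0.0336, -0.0021], [-0.0088, 0.0336, -0.0021], [0.0093, 0.0311, 0.0043], [0.0093, 0.0311, 0.0043]]' --rot '[[0, 0.001, 0], [0, 0.001, 0], [0, 0.001, 0], [0, 0.001, 0], [0, 0.001, 0], [0, 0.001, 0], [0, 0, 0.001], [0, 0, 0.001]]'

```text
t: 28.6
position: [0.5248, 0.2223, 0.1767]
eef_rot: [-0.002, -0.034, 0.999, -0.001]
contact_force: [1.1, 0.2, -4.4]
width: 0.0389
```

Emit:
play_rows --delta_pos '[[0.0093, 0.0311, 0.0043], [0.0094, 0.0311, 0.0043], [0.0094, 0.0311, 0.0043], [0.0095, 0.0311, 0.0043], [0.0095, 0.0311, 0.0043], [0, 0, 0], [0, 0, 0]]' --rot '[[0, 0, 0.001], [0, 0, 0.001], [0, 0, 0.001], [0, 0, 0.001], [0, 0, 0.001], [0, 0, 0], [0, 0, 0]]'

```text
t: 29.3
position: [0.467, 0.3732, 0.1551]
eef_rot: [-0.002, -0.033, 0.999, -0.001]
contact_force: [0.1, 0.2, -3.8]
width: 0.039
```

```bash
python3 - <<'E'
from h import *
st(); im,W=brass('pics/w23.png')
z=W[...,2]; hsv=cv2.cvtColor(im,cv2.COLOR_BGR2HSV).astype(int)
# tub rim: blue pixels at rim height
m=(hsv[...,0]>100)&(hsv[...,0]<130)&(hsv[...,1]>100)&(z>.040)&(z<.050)&(np.linalg.norm(W[...,:2]-[.512,.3755],axis=-1)<.14)
w=W[m][:,:2]; print(m.sum(),cv2.minAreaRect((w*1000).astype(np.float32)))
b=(hsv[...,0]>8)&(hsv[...,0]<28)&(hsv[...,1]>90)&(z<.06)&(z>.045)&(W[...,1]>.3); w=W[b]; print('spare large',b.sum(),cv2.minEnclosingCircle((w[:,:2]*1000).astype(np.float32)) if b.sum() else '')
# held mass tilt: top disc / bottom
p,r,o=pose(); h=(hsv[...,0]>8)&(hsv[...,0]<28)&(hsv[...,1]>90)&(np.linalg.norm(W-p,axis=-1)<.06); q=W[h]; print('held',h.sum(),np.nanpercentile(q,1,axis=0),np.nanpercentile(q,99,axis=0))
Q=frame(183.5,89.99,180); plan([((.4701,.3729,.10),Q),((.4701,.3729,.044),Q)],smax=.03)
E
```

```text
t 29.3 p [0.467  0.3732 0.1551] z [-0.0044 -0.0023 -1.    ] y [-0.0656  0.9978 -0.002 ] q [ 0.623   0.5273  1.8086  0.0009  0.8106 -1.014 ] F [ 0.1344  0.1705 -3.8023] w 0.039
[283  19  40  21 404] [0.3276 0.3774 0.0181] [0.321  0.3643 0.0132] [0.3349 0.3913 0.0205]
[ 232  210  104  130 7939] [0.4538 0.3718 0.165 ] [0.4445 0.3532 0.0496] [0.5711 0.3909 0.1686]
[109 217  21  44 503] [0.5042 0.23   0.0266] [0.4896 0.2214 0.0212] [0.5267 0.2352 0.0292]
[266 303  34  23 385] [0.4743 0.3728 0.1654] [0.4622 0.3666 0.1641] [0.4796 0.3793 0.187 ]
3132 ((478.37298583984375, 369.4765625), (103.99441528320312, 152.08792114257812), 3.9381775856018066)
spare large 200 ((571.1260986328125, 364.88238525390625), 17.288700103759766)
held 8264 [0.4445 0.3536 0.1235] [0.4784 0.3912 0.169 ]
rows 0-3: delta_pos [[-0.0014, 0.0001, 0.0277], [-0.0013, 0.0001, 0.0277], [-0.0, -0.0, 0.028], [-0.0, -0.0, 0.028]] rot [[-0.001, -0.002, 0.002], [-0.001, -0.002, 0.002], [0.0, 0.0, 0.0], [0.0, 0.0, 0.0]]
```

Emit:
play_rows --delta_pos '[[-0.0024, -0.0006, 0.0277], [-0.0023, -0.0006, 0.0277], [0, 0, 0.028], [0, 0, 0.025], [0, 0, 0]]' --rot '[[-0.001, -0.002, 0.002], [-0.001, -0.002, 0.002], [0, 0, 0], [0, 0, 0], [0, 0, 0]]'

```text
t: 29.85
position: [0.4715, 0.3698, 0.0449]
eef_rot: [-0.002, -0.029, 1.0, -0.001]
contact_force: [0.0, -0.5, -5.1]
width: 0.0388
```

Emit:
play_rows --delta_pos '[[0, 0, 0.002], [0, 0, 0.0015], [0, 0, 0]]' --rot '[[0, 0, 0], [0, 0, 0], [0, 0, 0]]'

```text
t: 30.15
position: [0.4735, 0.3725, 0.0454]
eef_rot: [0.001, -0.03, 1.0, 0.001]
contact_force: [-1.1, 0.0, -5.2]
width: 0.0391
```

Emit:
play_rows --delta_pos '[[0, 0, 0.0015], [0, 0, 0]]' --rot '[[0, 0, 0], [0, 0, 0]]'

```text
t: 30.35
position: [0.473, 0.3724, 0.0432]
eef_rot: [0.001, -0.03, 1.0, 0.001]
contact_force: [0.6, -0.5, -4.0]
width: 0.0389
```

Emit:
play_rows --delta_pos '[[0, 0, 0.0015], [0, 0, 0]]' --rot '[[0, 0, 0], [0, 0, 0]]'

```text
t: 30.55
position: [0.4727, 0.3723, 0.0412]
eef_rot: [0.0, -0.03, 1.0, 0.001]
contact_force: [0.5, 0.6, -5.8]
width: 0.0389
```

Emit:
play_rows --delta_pos '[[0, 0, 0.001], [0, 0, 0]]' --rot '[[0, 0, 0], [0, 0, 0]]'

```text
t: 30.75
position: [0.4727, 0.3723, 0.0401]
eef_rot: [0.0, -0.03, 1.0, 0.001]
contact_force: [-0.0, -0.3, -4.5]
width: 0.0386
```

Emit:
play_rows --delta_pos '[[0, 0, 0.001], [0, 0, 0]]' --rot '[[0, 0, 0], [0, 0, 0]]'

```text
t: 30.95
position: [0.4728, 0.3723, 0.0393]
eef_rot: [0.001, -0.03, 1.0, 0.001]
contact_force: [-0.6, 0.3, -2.1]
width: 0.039
```

Emit:
play_rows --delta_pos '[[0, 0, 0.0006], [0, 0, 0]]' --rot '[[0, 0, 0], [0, 0, 0]]'

```text
t: 31.15
position: [0.4728, 0.3723, 0.0392]
eef_rot: [0.001, -0.03, 1.0, 0.001]
contact_force: [-4.2, -2.1, 9.4]
width: 0.0389
```

Emit:
play_rows --delta_pos '[[0, 0, 0], [0, 0, 0], [0, 0, 0], [0, 0, 0], [0, 0, 0], [0, 0, 0]]' --rot '[[0, 0, 0], [0, 0, 0], [0, 0, 0], [0, 0, 0], [0, 0, 0], [0, 0, 0]]' --claw 0.75

```text
t: 31.75
position: [0.4728, 0.3723, 0.0386]
eef_rot: [0.001, -0.03, 1.0, 0.001]
contact_force: [0.2, -0.8, 0.1]
width: 0.0637
```

Emit:
play_rows --delta_pos '[[0, 0, -0.008], [0, 0, -0.015], [0, 0, -0.025], [0, 0, -0.03], [0, 0, -0.03], [0, 0, -0.03], [0, 0, -0.02], [0, 0, 0]]' --rot '[[0, 0, 0], [0, 0, 0], [0, 0, 0], [0, 0, 0], [0, 0, 0], [0, 0, 0], [0, 0, 0], [0, 0, 0]]'

```text
t: 32.55
position: [0.474, 0.3731, 0.2011]
eef_rot: [0.003, -0.03, 1.0, 0.002]
contact_force: [-0.7, -0.3, -0.5]
width: 0.064
```

```bash
python3 - <<'E'
from h import *
st(); im,W=wrist('pics/w24.png')
def comps(tag,im,W,mn):
    hsv=cv2.cvtColor(im,cv2.COLOR_BGR2HSV).astype(int); m=(hsv[...,0]>8)&(hsv[...,0]<28)&(hsv[...,1]>100)&(hsv[...,2]>50)&(W[...,2]<.07)
    n,l,s,ce=cv2.connectedComponentsWithStats(m.astype(np.uint8))
    for i in range(1,n):
        if s[i,4]>mn: w=W[l==i]; print(tag,s[i],np.nanmedian(w,0),np.nanpercentile(w,2,axis=0),np.nanpercentile(w,98,axis=0))
comps('wrist',im,W,200)
for k in ('top','side'): a,b,c=cloud(k); comps(k,a,b,25); cv2.imwrite(f'pics/{k}24.png',a)
z=W[...,2]; hsv=cv2.cvtColor(im,cv2.COLOR_BGR2HSV).astype(int)
b=(hsv[...,0]>8)&(hsv[...,0]<28)&(hsv[...,1]>90)&(z<.056)&(z>.046)&(np.linalg.norm(W[...,:2]-[.47,.372],axis=-1)<.04); w=W[b]
print('large disc',cv2.minEnclosingCircle((w[:,:2]*1000).astype(np.float32)),'plane',np.linalg.lstsq(np.c_[w[:,:2],np.ones(len(w))],w[:,2],rcond=None)[0])
# change of untouched things: top picture vs the first one, outside the arm
d=cv2.absdiff(cv2.imread('pics/top0.png'),cv2.imread('pics/top24.png')).max(2); m=(d>60).astype(np.uint8); n,l,s,ce=cv2.connectedComponentsWithStats(m)
print([tuple(int(q) for q in v) for v in s[1:] if v[4]>12])
E
```

```text
t 32.55 p [0.474  0.3731 0.2011] z [ 0.0058  0.0046 -1.    ] y [-0.06    0.9982  0.0043] q [ 0.6163  0.4715  1.7687  0.0005  0.8939 -1.0148] F [-0.69   -0.2981 -0.5414] w 0.064
wrist [233   0  63  40 849] [0.3087 0.3495 0.0179] [0.2961 0.3212 0.0122] [0.328  0.3707 0.0204]
wrist [ 259  162   46   51 1476] [0.4645 0.3709 0.0495] [0.4506 0.3542 0.0197] [0.4865 0.3887 0.0516]
wrist [126 194  24  46 828] [0.5099 0.2281 0.0267] [0.4896 0.2162 0.0188] [0.5315 0.2362 0.0291]
wrist [ 77 205  26  44 823] [0.5253 0.1658 0.0252] [0.506  0.1526 0.0114] [0.5483 0.1727 0.029 ]
wrist [ 254  253   40   52 1233] [0.5539 0.3693 0.0491] [0.5451 0.3519 0.0126] [0.5778 0.3857 0.0511]
top [176 190  10  10  57] [0.5621 0.3664 0.0505] [0.5482 0.3523 0.0424] [0.5799 0.3857 0.0587]
top [237 199   6  14  74] [0.5268 0.1601 0.0261] [0.5056 0.1504 0.0164] [0.5483 0.1686 0.0374]
top [219 204   7  13  73] [0.511  0.2231 0.0267] [0.4897 0.2143 0.0088] [0.5331 0.2337 0.0353]
top [ 534  212   26  184 2696] [ 0.1545 -1.2843 -0.5881] [-0.2791 -1.3534 -0.602 ] [ 0.5232 -1.2478 -0.5744]
side [255 153  12  16 154] [0.5587
[... 284 characters left out ...]
305  0.3431 0.0196] [0.2694 0.2972 0.007 ] [0.3478 0.4068 0.0261]
side [249 189  16  10 114] [0.5096 0.2169 0.0276] [0.4884 0.2103 0.0056] [0.5341 0.2303 0.0337]
side [260 202  16  11 118] [0.5253 0.1513 0.0266] [0.504  0.1458 0.0114] [0.5488 0.161  0.0335]
large disc ((469.5357971191406, 371.25616455078125), 19.787328720092773) plane [0.0114 0.0051 0.0423]
[(97, 168, 147, 180, 6973), (351, 184, 11, 12, 57), (237, 198, 6, 15, 76), (67, 251, 51, 106, 2912), (113, 253, 16, 11, 98), (129, 271, 9, 21, 75), (0, 275, 15, 92, 1052), (123, 296, 4, 8, 19), (107, 305, 56, 44, 1242), (264, 304, 21, 14, 162), (300, 315, 8, 6, 18), (316, 361, 17, 28, 222), (169, 374, 68, 46, 1512), (277, 414, 23, 6, 60)]
```

Both masses are where they belong and nothing else has moved. Handing in.

```bash
python3 - <<'E'
from h import *
print(ticket.hand_in()); st()
E
```

```text
the job is handed in; nothing more can be done
None
the job is handed in; nothing more can be done
```

The job is done and handed in at about 33 s of robot time, well inside the 72 s limit.

**What I did**
- **Off the stand:** I gripped the small mass from the side, lifted the pair about 7.5 mm, slid it off the rod's free end and stood the large mass on the mat.
- **Unhooking:** I twisted the small mass 10° and leaned it about 45°. The hook first rubbed one side of the eye, so I re-centred it and drew it out. The side load stayed within about 2 N.
- **Placing:** I laid the small mass in the white tub, then gripped the large mass from above and stood it in the blue tub.

**Last checks**
- **Small mass:** it lies in the white tub at about (0.527, 0.160). The spare is unmoved at about (0.511, 0.223).
- **Large mass:** it stands upright in the blue tub at (0.470, 0.371), with its top level to about 0.7° and at the expected height. The spare still stands where it was.
- **Rest of the bench:** comparing the first and last top views, the only changes were at the handled masses and around the arm and its shadow. The arm hid part of that view.
- **Gripper:** it is open and touching nothing, 0.2 m up.

**What did not go cleanly**
- The first grip was shallow, so I gripped again.
- The large mass slid about 3 mm on the mat while the hook rubbed, without tipping.
- The tool felt brief upward pushes of about 12 N while closing on the large mass and about 9 N while setting it down. Both are under the 40 N limit.
- The last checks are from depth and colour measurements only, because my 12 picture views were used up by then.

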